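# Wind up the sanding drum

### The job

Raise the sanding drum of the small drum-sander lift unit: flip the steel cover plate on its table right over onto its back, stand the loose crank on the square shaft end in the well under it, and wind the crank clockwise (seen from above) until the whole sanding sleeve stands above the table. Then take the crank off and stand it upright on its hub back in its wooden tray, leaving the cover open and the other things on the bench where they are.

Things in the scene. Friction and masses are not known exactly. Their poses are not given: they have to be found in the camera images.
- lift_unit: drum-sander lift unit, fixed to the bench: grey base under a 30 mm thick aluminium table, 220 (x) x 230 (y) x 85 mm high. Origin: centre of its underside; x points away from the robot (front at -110 mm), z up. Well 64 x 64 mm, 30 mm deep, centred at x -65, y -55 mm; drum at x 0, y 75 mm
- cover_hinge (a point): middle of the cover's hinge line, which runs along the unit's y axis, 4 mm above the table; axes are the unit's
- cover_lip (a point): middle of the free front edge of the cover, a plain steel plate 115 x 110 mm (y) and 6 mm thick, lying 1 mm above the table over the well. This edge is 117 mm from the hinge line and overhangs the unit's front by 22 mm, so it can be levered up from beneath
- cover (a joint): cover angle, rad: 0 shut, 1.57 upright, 3.12 turned right over, flat on the table behind the hinge. Stiff hinge (about 0.12 N m friction): the cover stays where it is left
- shaft_foot (a point): foot of the vertical square shaft end, on its axis, on the well's floor, 55 mm above the bench and 30 mm below the table top. The steel shaft end is 16 mm square and 27 mm high, tapered over its top 9 mm to 9 mm square
- shaft (a joint): angle of the square shaft, rad, growing as it turns clockwise seen from above. At 0 its flats lie along the unit's x and y axes. 0 to 25.1 (end stop); turns lightly (about 0.06 N m)
- lift (a joint): height of the drum, m: it rises 12 mm for each turn of the shaft, 0 to 0.048. At 0 the top of the 40 mm diameter, 40 mm high red-brown sleeve stands 4 mm above the table; at 0.036 its lower edge is level with the table top and the steel shank begins to show
- crank: loose steel crank, 0.35 kg, in the tray. Origin: centre of the underside of its square hub; z up, x from hub to handle. Hub 34 x 34 x 50 mm, its square socket 19.5 mm wide open below. Flat arm on top (z 50 to 60 mm, x -35 to 77 mm, 18 mm wide). Seated, the hub stands on the well's floor, origin at shaft_foot; any of four yaws 90 degrees apart fits, about 14 degrees of play
- crank_boss (a point): centre of the block over the hub to hold the crank by, 26 (x) x 24 (y) mm, z = 60 to 85 mm of the crank; this point is 74 mm above the crank's origin
- crank_grip (a point): point on the axis of the crank's upright wooden handle, 22 mm in diameter and 50 mm high (z = 60 to 110 mm of the crank), 30 mm above the arm and 65 mm from the hub's axis. The handle spins freely on the crank
- tray: wooden tray, fixed, 130 x 130 mm outside, 20 mm high, walls and floor 6 mm thick. Origin: centre of its underside
- tray_in (a point): centre of the tray's inner floor (118 x 118 mm inside); the crank's hub stands on it and its arm may reach out over the wall
- carving_blank: loose wooden block 45 x 110 x 38 mm, bystander; origin under its centre
- abrasive_roll: loose red-brown roll in front of the vice, 52 mm across, 49 mm high, bystander; origin under its centre
- gouge: loose carving gouge, 210 mm long, 26 mm wide, 22 mm high, wooden handle, bystander; origin under its middle, long axis y

How it is judged (in metres and radians):
On the way, in this order (a step that is already met when the one before it is completed fails the run):
1. the cover is turned right over (within 0.3 rad of flat) (value of joint cover above 2.8 rad), for 0.2 s.
2. the crank is seated over the square shaft end, its hub down on the well's floor (distance between crank and shaft_foot below 0.008 m), for 0.2 s.
3. the drum is wound up until the whole sleeve is above the table, the crank still on the shaft (value of joint lift above 0.035 m and distance between crank and shaft_foot below 0.014 m), for 0.2 s.
At the end, for the whole second after the job is handed in: Cover open beyond 2.8 rad; drum raised over 35 mm (whole sleeve above the table, within 1 mm); crank at rest, upright within 0.12 rad, its hub on the tray's floor (origin within 50 mm of the tray's centre along each tray axis, under 8 mm above the floor) (value of joint cover above 2.8 rad and value of joint lift above 0.035 m and x of crank in the frame of tray_in between -0.05 and 0.05 m and y of crank in the frame of tray_in between -0.05 and 0.05 m and z of crank in the frame of tray_in below 0.008 m and angle between crank's own z axis and vertical below 0.12 rad and linear speed of crank below 0.02 m/s); the robot touches nothing.
It fails at once if the carving blank is moved more than 30 mm (distance of carving_blank from where it was at the start of the episode above 0.03 m).
It fails at once if the abrasive roll is moved more than 30 mm (distance of abrasive_roll from where it was at the start of the episode above 0.03 m).
It fails at once if the gouge is moved more than 30 mm (distance of gouge from where it was at the start of the episode above 0.03 m).
It also fails if it takes over 72 s, if anything falls off the work surface, if the arm or the gripper's body presses on something with over 40 N, if the wrist force passes 120 N, or if a joint passes its speed limit or range.

### The arm

A 6-joint arm with a two-finger parallel gripper is mounted at the origin on a cart in front of the work surface, level with it; the furniture and walls round the work are solid. World frame = base frame: x ahead of the robot, y to its left, z up, the work surface at z = 0. Lengths are in m, angles in degrees, forces in N, time in s.
With the tool pointing down it reaches from about 0.375 to 0.9 m from the base axis. Payload 3.1 kg.
Tool frame: the origin (TCP) lies where the fingers leave the gripper's body, on its centre line; the fingertips stand bot.tips_ahead ahead of it and the grasp point (between the pads) lies 51 mm ahead of it (bot.tips_ahead is the distance from the TCP to the fingertips, in m); z points along the fingers, x is the direction in which the jaws open and shut, and the axes are right-handed (so a half turn about z gives the same grasp; the last joint's range is limited). The gripper opens to 87 mm and grips with 3 to 60 N. Pads are 19 mm wide; open, the fingers measure 117 mm over their backs; the gripper's body (75 mm by 190 mm) begins 51 mm behind the grasp point.
Start: joints at [65.976, 30.224, 82.088, -0, 67.689, -10.227], TCP at [0.149, 0.607, 0.292] pointing down, gripper open.
Joint ranges: [-176.69, 176.69], [-43.24, 126.21], [12.49, 139.97], [-82, 262], [0, 151.66], [-163.58, 163.58]. Speed limits (degrees/s): [159.86, 159.86, 180, 180, 180, 180].

### API

Orientations are given as a 3x3 rotation matrix whose columns are the frame's x, y, z axes.
In Python, from rig import bot, vision, nets gives the robot as it stands.
- The arm moves only by the tool play_rows, never from a script. Its argument "series" is a list of rows, each an object of numbers: "tx", "ty", "tz": the shift along the world's x, y, z as a fraction of full scale; "turn": the turn about the world's z as a fraction of full scale. A call has 1 to 10 rows; each row shifts and turns the commanded pose from where the row before left it; what a row does not reach is not made up. Full scale, the value 1, is 0.8 m for a shift and 60 degrees for a turn. A row lasts 1/10 s, in which the tool goes at most 50 mm and 8.59 degrees, less where a joint would pass 70% of its speed; a pose out of reach is approached as far as the arm can. A call with a number of a shift or a turn outside -1 to 1 is refused whole. A call with a gripper value outside its range is refused whole. "gripper" is the opening, from 0 (shut) to 1 (fully open), set as the call begins (left out, the last holds). The fingers move at their own pace and stop on an object; the grip force is fixed at half the most. Time passes only in rows, so rows that do not move let the fingers close. It gives the time, the measured TCP pose, the force and the opening at its end, in the units of the state.
- bot.read_state(): the state, without advancing time (a new reading comes with each control period).
- vision.capture(name): name is "scene" or "top"; returns a dict with "pixels" (384x512x3 uint8, blue, green, red), "fx", "fy", "cx", "cy" (pixels), "extrinsics" (4x4, takes a point from camera to world coordinates). Camera axes: x right, y down, z forward; pixel columns grow to the right and rows downward; lengths in m; the calibration is good to about 2 mm. A picture is of the moment at which its call begins. There is no depth.
- bot.hand_in(): hands the job in, once; it reports no verdict.
Trained networks look in a picture, given as the dict that the camera call returned (one of the last four; its "shot" number tells which), for a name from the list of things; names that differ only in an ending like _2 or _b are one class to them, and where a whole thing is asked for, a point or a joint stands for the part that bears it (a point fixed in the world has none). Each returns a list of dicts, best first, with "confidence" (0 to 1); they miss things now and then, are a little off and sometimes report something else, mostly with a low value. They report only what shows in the picture. A call takes as long as a camera call.
- nets.look_for(picture, query): "at" ([column, row] as shares, 0 to 1, of the picture: columns of its width, rows of its height, amid what is visible of it).
- nets.masks_of(picture, query): "region" (384x512 bool, what is visible of it) and "at" ([column, row] as shares, 0 to 1, of the picture: columns of its width, rows of its height, amid what is visible of it).
The state is a dict: "time_s": time; "joint_positions": joint angles; "qvel": joint speeds; "tau": joint torques, N m; "position": TCP position; "tcp_rot": TCP orientation; "force": force on the tool from outside, world axes, zero at the start; "moment": the same for the moment, N m; "opening": opening from 0.0 (shut) to 1.0 (fully open).
Only numpy, scipy, OpenCV 4.12 (cv2) and the standard library are available. Lean on these libraries where they do the work, as an engineer would, in place of code of your own. Each camera call takes 0.05 s, during which the arm holds its last target.

## Working session

There is one attempt and no reset: what is moved stays moved. The work goes in short steps, Python scripts to look and compute and a tool call to move; the robot and the scene stay as the last step left them, time stands still between calls to the robot, and variables do not carry over. Pictures are saved under pics/ and viewed, and the job is handed in when it is done.

Besides the shell and the picture viewer there is one more tool, called after "Emit:" as name(argument=value, ...), one argument or row to a line, values as JSON. play_rows: Moves the arm, as the interface text tells. Shift numbers are shares of 0.8 m and turn numbers shares of 60 degrees, none past 1 either way. Its arguments: {"type":"object","properties":{"series":{"type":"array"},"gripper":{"type":"number"}},"required":["series"]}

```bash
ls; mkdir -p pics; python3 - <<'E'
from rig import bot, vision, nets
import cv2, json
s=bot.read_state(); print(s['time_s'],s['position'],s['tcp_rot'],s['force'],s['opening'],bot.tips_ahead)
for n in ['scene','top']:
    p=vision.capture(n); cv2.imwrite(f'pics/{n}0.png',p['pixels']); print(n,p['fx'],p['fy'],p['cx'],p['cy'],p['extrinsics'],p['shot'])
    for q in ['lift_unit','cover_lip','cover_hinge','shaft_foot','crank','crank_boss','crank_grip','tray','tray_in','carving_blank','abrasive_roll','gouge']:
        r=nets.look_for(p,q); print(q,[( [round(a*b,1) for a,b in zip(d['at'],(512,384))],round(d['confidence'],2)) for d in r[:2]])
E
```

```text
pics
0.0 [0.14878029 0.60644118 0.2912729 ] [[ 2.38434494e-01  9.71158196e-01 -8.65701683e-04]
 [ 9.71156272e-01 -2.38435777e-01 -1.96894819e-03]
 [-2.11857442e-03 -3.71266454e-04 -9.99997687e-01]] [0.39344435 0.08770536 0.49684167] 0.9997152278687083 0.0697
scene 458.4732807331117 458.4732807331117 250.28145938318212 192.9891182390349 [[ 0.49922713 -0.63523761  0.58927536 -0.15854065]
 [-0.86638434 -0.37558979  0.32910558 -0.34165687]
 [ 0.01226557 -0.67483738 -0.73786453  0.92550854]
 [ 0.          0.          0.          1.        ]] 1
lift_unit [([196.3, 166.9], 0.74)]
cover_lip []
cover_hinge [([197.8, 161.9], 0.65)]
shaft_foot [([196.6, 166.7], 0.83)]
crank [([326.3, 250.6], 0.57)]
crank_boss [([328.3, 255.6], 0.73)]
crank_grip [([321.8, 259.8], 0.7), ([196.5, 165.0], 0.46)]
tray []
tray_in [([321.6, 270.7], 0.66)]
carving_blank [([298.9, 177.1], 0.64)]
abrasive_roll [([228.0, 246.0], 0.82)]
gouge [([360.0, 194.3], 0.77), ([321.8, 269.7], 0.36)]
top 358.29993564692154 358.29993564692154 254.87296253133468 189.48309072012682 [[-0.00521499 -0.99734726  0.07260329  0.44705343]
 [-0.99991121  0.00431047 -0.0126095   0.05572408]
 [ 0.01226309 -0.07266261 -0.99728119  1.2158713 ]
 [ 0.          0.          0.          1.        ]] 2
lift_unit [([194.1, 179.7], 0.92)]
cover_lip [([217.1, 202.4], 0.92), ([196.0, 180.8], 0.52)]
cover_hinge [([170.5, 180.5], 0.72), ([199.0, 184.7], 0.71)]
shaft_foot [([197.7, 185.2], 0.83)]
crank [([325.8, 208.8], 0.87)]
crank_boss [([326.4, 205.0], 0.64), ([213.8, 201.9], 0.26)]
crank_grip [([333.1, 229.4], 0.53)]
tray [([321.5, 214.3], 0.6)]
tray_in [([323.4, 213.7], 0.56)]
carving_blank [([271.4, 151.4], 0.81)]
abrasive_roll [([259.5, 235.0], 0.66)]
gouge [([319.4, 139.1], 0.63)]
```

View pics/scene0.png

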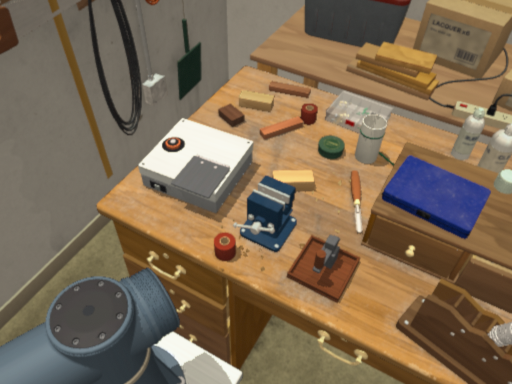

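View pics/top0.png

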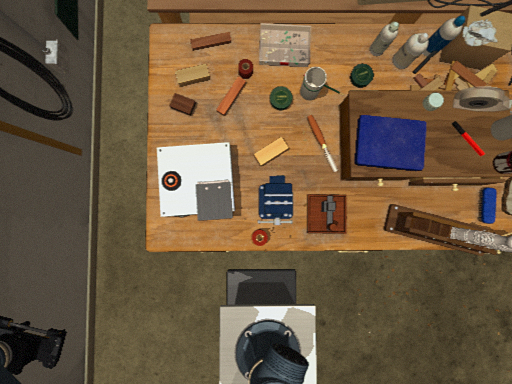

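```bash
python3 - <<'E'
import cv2
a=cv2.imread('pics/top0.png'); c=a[110:270,110:370]; cv2.imwrite('pics/top0z.png',cv2.resize(c,None,fx=3,fy=3,interpolation=cv2.INTER_CUBIC))
a=cv2.imread('pics/scene0.png'); c=a[90:290,110:370]; cv2.imwrite('pics/scene0z.png',cv2.resize(c,None,fx=3,fy=3,interpolation=cv2.INTER_CUBIC))
E
```

```text
(no output)
```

View pics/top0z.png

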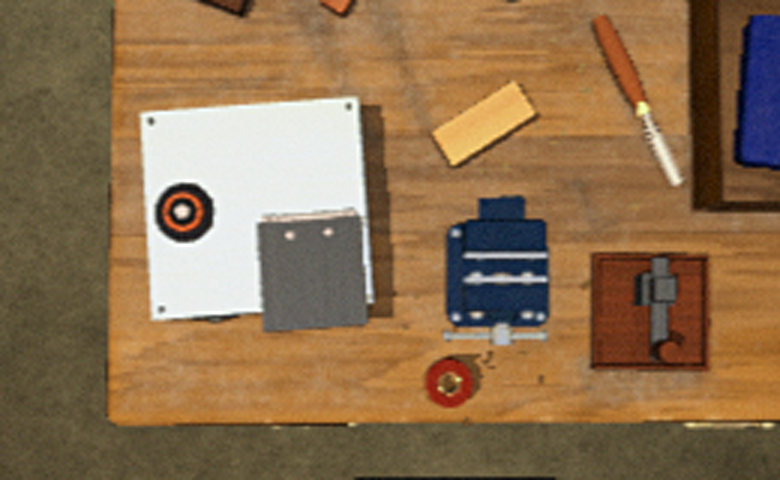

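View pics/scene0z.png

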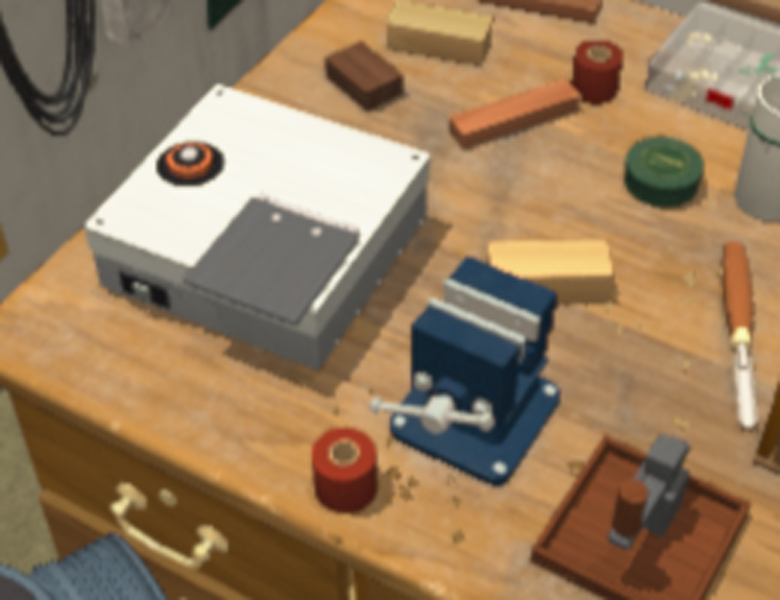

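The scene view shows the unit at (197,165), the vice at (265,215) with the roll at (228,246) in front of it, and the crank in its tray at (325,265). In the top view the crank's handle (333,229) points towards the robot and its short tail away from it. That is the right way round to lever the lip with the tail. Next I'll measure the poses.

```bash
cat > h.py <<'E'
import numpy as np, cv2
from scipy.optimize import least_squares
def proj(p,P):
    E=np.array(p['extrinsics']); P=np.atleast_2d(P); c=(P-E[:3,3])@E[:3,:3]
    return np.c_[p['fx']*c[:,0]/c[:,2]+p['cx'], p['fy']*c[:,1]/c[:,2]+p['cy']]
def ray(p,uv):
    E=np.array(p['extrinsics']); d=E[:3,:3]@np.array([(uv[0]-p['cx'])/p['fx'],(uv[1]-p['cy'])/p['fy'],1]); return E[:3,3],d
def atz(p,uv,z):
    o,d=ray(p,uv); return o+d*(z-o[2])/d[2]
def tri(obs):
    A=np.zeros((3,3));b=np.zeros(3)
    for p,uv in obs:
        o,d=ray(p,uv); d=d/np.linalg.norm(d); M=np.eye(3)-np.outer(d,d); A+=M;b+=M@o
    return np.linalg.solve(A,b)
E
python3 - <<'E'
from rig import bot, vision, nets
from h import *
import pickle
S=vision.capture('scene');T=vision.capture('top')
pickle.dump((S,T),open('st0.pkl','wb'))
def q(n,p):
    r=nets.masks_of(p,n); 
    return r[0]['region'] if r else None
for n in ['lift_unit','crank','tray','carving_blank','abrasive_roll','gouge','cover','crank_boss','crank_grip']:
    out=[]
    for p in (S,T):
        m=q(n,p)
        if m is None: out.append(None);continue
        m=m.astype(np.uint8); ys,xs=np.nonzero(m)
        (c,s,a)=cv2.minAreaRect(np.c_[xs,ys].astype(np.float32)); out.append((int(m.sum()),np.round(c,1),np.round(s,1),round(a,1)))
    print(n,out)
# white table quad in top
for p,nm in ((T,'top'),(S,'scene')):
    im=p['pixels']; m=(im.min(2)>195).astype(np.uint8)
    n,l,st,c=cv2.connectedComponentsWithStats(m); 
    for i in np.argsort(-st[1:,4])[:3]+1: print(nm,st[i],c[i])
# tries
for n,z in (('carving_blank',.038),('abrasive_roll',.049),('gouge',.02),('cover_lip',.09),('cover_hinge',.09),('crank_boss',.08),('tray_in',.006),('crank_grip',.096),('lift_unit',.085)):
    r=nets.look_for(T,n); r2=nets.look_for(S,n)
    if r: uv=np.array(r[0]['at'])*(512,384); print(n,'top@z',atz(T,uv,z).round(4))
    if r2: uv2=np.array(r2[0]['at'])*(512,384); print(n,'scene@z',atz(S,uv2,z).round(4))
    if r and r2: print('  tri',tri([(T,uv),(S,uv2)]).round(4))
E
```

```text
lift_unit [(6910, array([195.3, 161.1]), array([103.9,  81.5]), 22.2), (5378, array([194.7, 182.3]), array([76. , 74.7]), 85.9)]
crank [(610, array([327.1, 254.9]), array([20.7, 41.5]), 40.2), (391, array([327.8, 213.1]), array([36.1, 15.2]), 87.3)]
tray [(2389, array([322.9, 266.7]), array([59.5, 51.4]), 26.6), (1100, array([326. , 213.5]), array([39., 38.]), 90.0)]
carving_blank [(626, array([293. , 179.5]), array([19., 40.]), 90.0), (465, array([270.2, 151.3]), array([14.1, 33.3]), 56.3)]
abrasive_roll [(557, array([225., 246.]), array([28., 22.]), 90.0), (181, array([258.8, 237.3]), array([15.6, 14.8]), 45.0)]
gouge [None, (339, array([327.6, 213.3]), array([34.2, 14.5]), 85.2)]
cover [(1417, array([201.1, 175.4]), array([37.6, 47.5]), 39.5), (1370, array([212.8, 199.8]), array([40.4, 35.9]), 86.2)]
crank_boss [(603, array([326.5, 253.6]), array([21.1, 40.3]), 14.0), (288, array([328.3, 212.6]), array([35.1, 12.3]), 87.6)]
crank_grip [(167, array([319.7, 258.5]), array([ 9.4, 19.2]), 11.3), None]
top [ 157  143   75   73 3494] [190.52690326 173.23726388]
top [254 306  61  16 499]
[... 524 characters left out ...]
0.1806  0.0352]
cover_lip top@z [0.4764 0.1712 0.09  ]
cover_lip scene@z [0.4975 0.1625 0.09  ]
  tri [0.4812 0.1617 0.1049]
cover_hinge top@z [0.5445 0.2208 0.09  ]
cover_hinge scene@z [0.5184 0.2041 0.09  ]
  tri [0.5472 0.2265 0.0548]
crank_boss top@z [ 0.4705 -0.1911  0.08  ]
crank_boss scene@z [ 0.4427 -0.208   0.08  ]
  tri [ 0.4717 -0.2008  0.0386]
tray_in top@z [ 0.4543 -0.1826  0.006 ]
tray_in scene@z [ 0.4526 -0.1988  0.006 ]
  tri [ 0.4574 -0.1912 -0.007 ]
crank_grip top@z [ 0.3987 -0.2065  0.096 ]
crank_grip scene@z [ 0.6132 -0.0478  0.096 ]
  tri [ 0.4027 -0.1407  0.3311]
lift_unit top@z [0.5641 0.233  0.085 ]
lift_unit scene@z [0.5313 0.208  0.085 ]
  tri [0.5695 0.2396 0.0379]
```

```bash
cat > fit.py <<'E'
from h import *
import pickle
def up(uv,off): return (np.array(uv)+.5)/3-.5+np.array(off)
def pose(v,P,z0=0):
    c,s=np.cos(v[2]),np.sin(v[2]); P=np.atleast_2d(P); return np.c_[v[0]+c*P[:,0]-s*P[:,1], v[1]+s*P[:,0]+c*P[:,1], P[:,2]+z0]
def fit(obs,v0,z0=0,freez=False):
    def f(v):
        return np.concatenate([(proj(p,pose(v,P,v[3] if freez else z0))-uv).ravel() for p,P,uv in obs])
    r=least_squares(f,list(v0)+([z0] if freez else []),loss='soft_l1'); return r.x,r.fun.reshape(-1,2)
def draw(p,segs,fn,box,k=3):
    x0,y0,x1,y1=box; im=cv2.resize(p['pixels'][y0:y1,x0:x1],None,fx=k,fy=k,interpolation=cv2.INTER_CUBIC)
    for a,b,col in segs:
        q=(proj(p,[a,b])-(x0,y0)+.5)*k-.5; cv2.line(im,tuple(np.round(q[0]*8).astype(int).tolist()),tuple(np.round(q[1]*8).astype(int).tolist()),col,1,cv2.LINE_AA,3)
    cv2.imwrite(fn,im)
def box(v,x0,x1,y0,y1,za,zb,z0=0,col=(0,255,0)):
    c=lambda z:pose(v,[[x0,y0,z],[x1,y0,z],[x1,y1,z],[x0,y1,z]],z0)
    a,b=c(za),c(zb); return [(a[i],a[(i+1)%4],col) for i in range(4)]+[(b[i],b[(i+1)%4],col) for i in range(4)]+[(a[i],b[i],col) for i in range(4)]
E
python3 - <<'E'
from fit import *
S,T=pickle.load(open('st0.pkl','rb'))
ot,os_=(110,110),(110,90)
C=[[.11,.115,.085],[.11,-.115,.085],[-.11,-.115,.085],[-.11,.115,.085]]
obs=[(T,C,np.array([up(u,ot) for u in [(140,113),(358,97),(373,303),(152,319)]])),(S,C,np.array([up(u,os_) for u in [(219,86),(428,155),(320,325),(88,225)]]))]
for o in (obs,obs[:1],obs[1:]):
    v,r=fit(o,[.55,.22,.06],0); print(v[:2].round(4),np.degrees(v[2]).round(2),r.round(1).tolist())
v,r=fit(obs,[.55,.22,.06],0,True);print('freez',v.round(4))
vu,_=fit(obs,[.55,.22,.06])
# crank
K=[[0,0,.085],[-.035,0,.06],[.065,0,.11]]
obs=[(T,K,np.array([up(u,ot) for u in [(663,288),(660,256),(668,347)]])),(S,[K[0],K[2]],np.array([up(u,os_) for u in [(668,450),(632,488)]]))]
for o in (obs,obs[:1],obs[1:]):
    v,r=fit(o,[.47,-.2,3.1],.006); print('crank',v[:2].round(4),np.degrees(v[2]).round(2),r.round(1).tolist())
v,r=fit(obs,[.47,-.2,3.1],.006,True);print('freez',v.round(4))
vc,_=fit(obs,[.47,-.2,3.1],.006)
W=[[.065,.065,.02],[.065,-.065,.02],[-.065,-.065,.02],[-.065,.065,.02]]
obs=[(T,W,np.array([up(u,ot) for u in [(591,254),(708,254),(708,370),(591,369)]])),(S,W[1:],np.array([up(u,os_) for u in [(749,505),(660,618),(533,552)]]))]
vt,r=fit(obs,[.45,-.19,0]);print('tray',vt.round(4),r.round(1).tolist())
pickle.dump((vu,vc,vt),open('poses.pkl','wb'))
sg=box(vu,-.11,.11,-.115,.115,0,.085)+box(vu,-.132,-.017,-.11,0,.086,.092,col=(0,0,255))+box(vu,-.02,.02,.055,.095,.085,.089,col=(255,0,0))
sg+=box(vc,-.035,.077,-.009,.009,.05,.06,.006)+box(vc,-.013,.013,-.012,.012,.06,.085,.006,(0,0,255))+box(vc,-.017,.017,-.017,.017,0,.05,.006,(255,0,0))+box(vc,.054,.076,-.011,.011,.06,.11,.006,(255,255,0))+box(vt,-.065,.065,-.065,.065,0,.02)
draw(T,sg,'pics/ovt.png',(110,110,370,270)); draw(S,sg,'pics/ovs.png',(110,90,370,290))
E
```

```text
[0.5652 0.2293] 4.12 [[0.8, -0.5], [0.2, -0.5], [0.3, -0.3], [0.8, -0.0], [-0.8, -0.1], [0.8, 0.4], [-1.6, -3.6], [-1.4, 0.8]]
[0.5642 0.2309] 4.04 [[0.3, -0.2], [-0.2, -0.1], [-0.3, 0.1], [0.2, 0.3]]
[0.5665 0.227 ] 4.34 [[-0.1, 0.0], [1.6, 0.3], [-0.3, -3.6], [-0.4, 0.9]]
freez [ 5.654e-01  2.294e-01  7.190e-02 -5.000e-04]
crank [ 0.4788 -0.199 ] 177.19 [[0.7, -0.6], [0.3, -0.6], [0.3, 0.7], [-0.6, -0.4], [-0.3, 0.3]]
crank [ 0.4781 -0.1976] 177.28 [[0.3, -0.4], [-0.2, -0.4], [-0.1, 0.9]]
crank [ 0.4792 -0.2007] 175.88 [[0.1, -0.2], [-0.1, 0.2]]
freez [ 0.4792 -0.199   3.091   0.005 ]
tray [ 0.4528 -0.1975 -0.0219] [[0.3, -0.6], [0.0, 0.1], [0.1, 0.4], [0.1, 0.1], [-0.5, -0.7], [6.9, 3.2], [-2.5, -1.1]]
```

View pics/ovt.png

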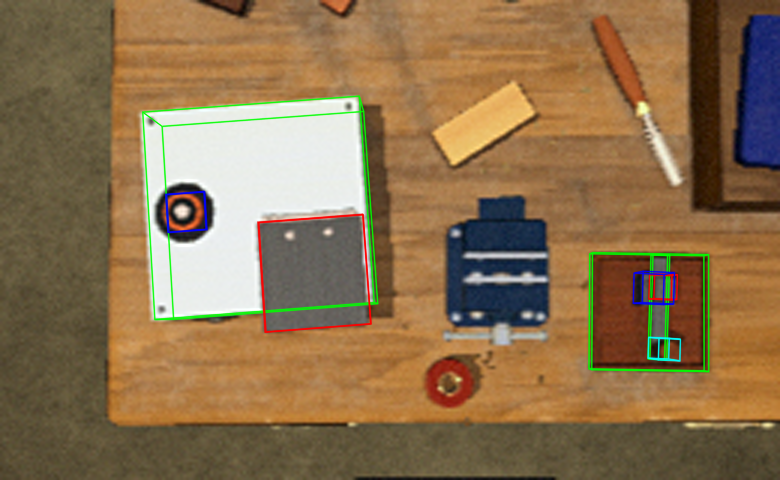

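View pics/ovs.png

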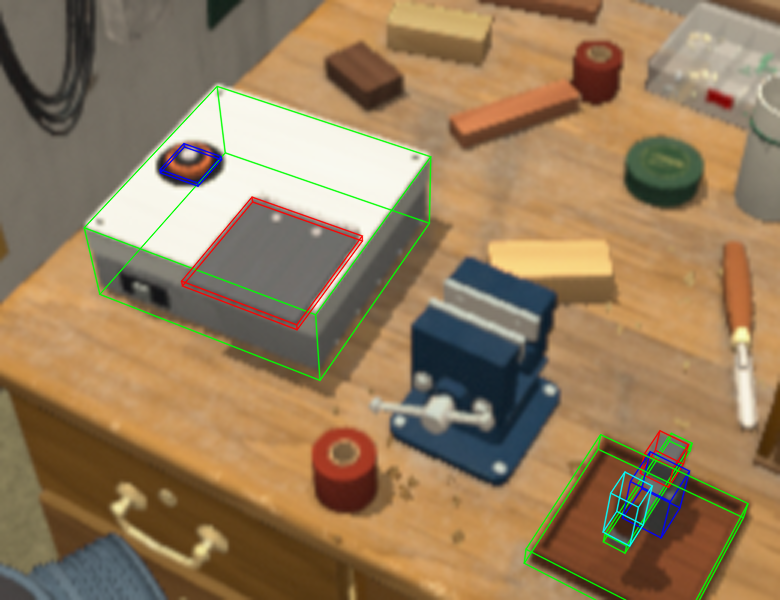

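The overlays match both views: unit at (0.565, 0.230) with 4.1° yaw, crank at (0.479, -0.199) with 177.2° yaw, tray at (0.453, -0.198). I'll grasp the boss first and use the crank's tail as the lever. Moving over the tray now.

Emit:
play_rows(
  series=[
    {"tx": 0.05,"ty": -0.035,"turn": 0.0183},
    {"tx": 0.05,"ty": -0.035,"turn": 0.0183},
    {"tx": 0.05,"ty": -0.035,"turn": 0.0183},
    {"tx": 0.05,"ty": -0.035,"turn": 0.0183},
    {"tx": 0.05,"ty": -0.035,"turn": 0.0183},
    {"tx": 0.0325,"ty": -0.05,"turn": 0.0183},
    {"tx": 0.0325,"ty": -0.05,"turn": 0.0183},
    {"tx": 0.0325,"ty": -0.05,"turn": 0.0183},
    {"tx": 0.0325,"ty": -0.05,"turn": 0.0183},
    {"tx": 0.0325,"ty": -0.05,"turn": 0.0183},
  ],
  gripper=1,
)

```text
invalid input
```

Emit:
play_rows(
  series=[
    {"ty": -0.0582},
    {"ty": -0.0582},
    {"ty": -0.0582},
    {"ty": -0.0582},
    {"ty": -0.0582},
    {"ty": -0.0582},
    {"ty": -0.0582},
    {"ty": -0.0582},
    {"ty": -0.0582},
    {"ty": -0.0582},
  ],
  gripper=0.6,
)

```text
invalid input
```

Emit:
play_rows(
  series=[
    {"tx": 0.05,"ty": -0.035,"tz": 0.0,"turn": 0.0183},
    {"tx": 0.05,"ty": -0.035,"tz": 0.0,"turn": 0.0183},
  ],
)

```text
time_s: 3.4
position: [0.2288, 0.551, 0.2923]
tcp_rot: [[0.197, 0.981, 0.001], [0.981, -0.197, 0.001], [0.001, 0.0, -1.0]]
force: [0.5, -0.1, 0.6]
opening: 1.0
```

Emit:
play_rows(
  series=[
    {"tx": 0.05,"ty": -0.035,"tz": 0,"turn": 0.0183},
    {"tx": 0.05,"ty": -0.035,"tz": 0,"turn": 0.0183},
    {"tx": 0.05,"ty": -0.035,"tz": 0,"turn": 0.0183},
    {"tx": 0.0325,"ty": -0.05,"tz": 0,"turn": 0.0183},
    {"tx": 0.0325,"ty": -0.05,"tz": 0,"turn": 0.0183},
    {"tx": 0.0325,"ty": -0.05,"tz": 0,"turn": 0.0183},
    {"tx": 0.0325,"ty": -0.05,"tz": 0,"turn": 0.0183},
    {"tx": 0.0325,"ty": -0.05,"tz": 0,"turn": 0.0183},
  ],
  gripper=0.7,
)

```text
time_s: 4.2
position: [0.4799, 0.2653, 0.2925]
tcp_rot: [[0.048, 0.999, 0.0], [0.999, -0.048, 0.0], [0.0, 0.0, -1.0]]
force: [1.2, -0.2, -0.4]
opening: 0.702
```

Emit:
play_rows(
  series=[
    {"tx": 0,"ty": -0.0582,"tz": 0,"turn": 0},
    {"tx": 0,"ty": -0.0582,"tz": 0,"turn": 0},
    {"tx": 0,"ty": -0.0582,"tz": 0,"turn": 0},
    {"tx": 0,"ty": -0.0582,"tz": 0,"turn": 0},
    {"tx": 0,"ty": -0.0582,"tz": 0,"turn": 0},
    {"tx": 0,"ty": -0.0582,"tz": 0,"turn": 0},
    {"tx": 0,"ty": -0.0582,"tz": 0,"turn": 0},
    {"tx": 0,"ty": -0.0582,"tz": 0,"turn": 0},
    {"tx": 0,"ty": -0.0582,"tz": 0,"turn": 0},
    {"tx": 0,"ty": -0.0582,"tz": 0,"turn": 0},
  ],
)

```text
time_s: 5.2
position: [0.4788, -0.2007, 0.2925]
tcp_rot: [[0.05, 0.999, 0.001], [0.999, -0.05, -0.0], [-0.0, 0.001, -1.0]]
force: [-0.2, -0.0, -0.3]
opening: 0.699
```

Emit:
play_rows(
  series=[
    {"tx": 0,"ty": 0.002,"tz": -0.055,"turn": 0},
    {"tx": 0,"ty": 0,"tz": -0.055,"turn": 0},
    {"tx": 0,"ty": 0,"tz": -0.05,"turn": 0},
    {"tx": 0,"ty": 0,"tz": -0.03,"turn": 0},
    {"tx": 0,"ty": 0,"tz": -0.0119,"turn": 0},
    {"tx": 0,"ty": 0,"tz": 0,"turn": 0},
  ],
)

```text
time_s: 5.8
position: [0.4787, -0.1969, 0.1298]
tcp_rot: [[0.049, 0.999, -0.002], [0.999, -0.049, 0.001], [0.001, -0.002, -1.0]]
force: [0.1, -0.3, -0.1]
opening: 0.7
```

Emit:
play_rows(
  series=[
    {"tx": 0,"ty": 0,"tz": 0,"turn": 0},
    {"tx": 0,"ty": 0,"tz": 0,"turn": 0},
    {"tx": 0,"ty": 0,"tz": 0,"turn": 0},
    {"tx": 0,"ty": 0,"tz": 0,"turn": 0},
    {"tx": 0,"ty": 0,"tz": 0,"turn": 0},
    {"tx": 0,"ty": 0,"tz": 0,"turn": 0},
  ],
  gripper=0,
)

```text
time_s: 6.4
position: [0.4794, -0.1974, 0.1312]
tcp_rot: [[0.049, 0.999, 0.001], [0.999, -0.049, -0.001], [-0.001, 0.001, -1.0]]
force: [0.7, -0.3, 2.6]
opening: 0.275
```

```bash
python3 - <<'E'
from rig import bot, vision
import cv2
k=1
for n,b in (('scene',(270,150,400,310)),('top',(270,150,390,270))):
    p=vision.capture(n); a=p['pixels'][b[1]:b[3],b[0]:b[2]]; cv2.imwrite(f'pics/{n}1.png',cv2.resize(a,None,fx=3.5,fy=3.5,interpolation=cv2.INTER_CUBIC))
s=bot.read_state(); print(s['time_s'],s['position'],s['force'],s['opening'])
E
```

```text
6.5 [ 0.47947813 -0.19744199  0.13116536] [-0.71080992 -1.60554102  2.73223947] 0.2789793372300161
```

View pics/scene1.png

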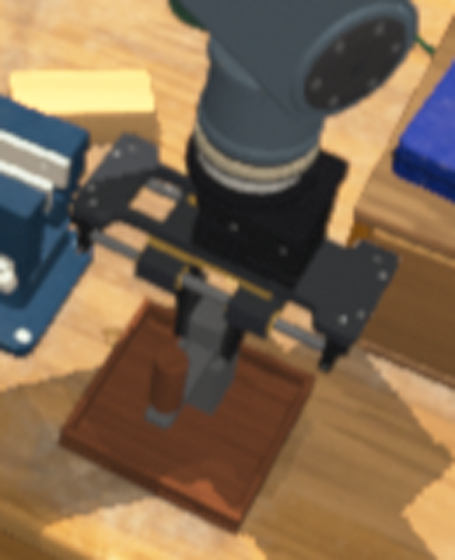

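View pics/top1.png

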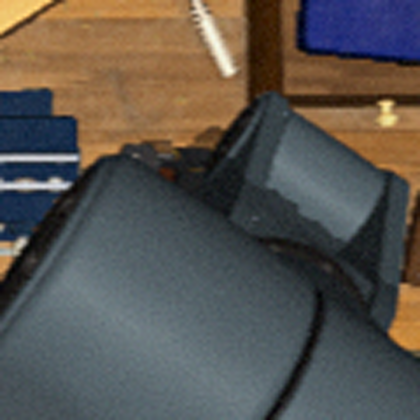

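The scene view shows the boss between the pads, and the opening of 24.3 mm agrees with the boss width of 24 mm. I'll lift the crank and carry it to the front of the unit.

Emit:
play_rows(
  series=[
    {"tx": 0,"ty": 0,"tz": 0.02,"turn": 0},
    {"tx": 0,"ty": 0,"tz": 0.05,"turn": 0},
    {"tx": 0,"ty": 0,"tz": 0.05,"turn": 0},
    {"tx": 0,"ty": 0,"tz": 0.05,"turn": 0},
    {"tx": 0,"ty": 0,"tz": 0.04,"turn": 0},
  ],
)

```text
time_s: 7.0
position: [0.4785, -0.1965, 0.2999]
tcp_rot: [[0.049, 0.999, -0.001], [0.999, -0.049, 0.001], [0.001, -0.001, -1.0]]
force: [0.8, 0.2, -5.1]
opening: 0.274
```

Emit:
play_rows(
  series=[
    {"tx": -0.0148,"ty": 0.0561,"tz": 0,"turn": 0.0144},
    {"tx": -0.0148,"ty": 0.0561,"tz": 0,"turn": 0.0144},
    {"tx": -0.0148,"ty": 0.0561,"tz": 0,"turn": 0.0144},
    {"tx": -0.0148,"ty": 0.0561,"tz": 0,"turn": 0.0144},
    {"tx": -0.0148,"ty": 0.0561,"tz": 0,"turn": 0.0144},
    {"tx": -0.0148,"ty": 0.0561,"tz": 0,"turn": 0.0144},
    {"tx": -0.0148,"ty": 0.0561,"tz": 0,"turn": 0.0144},
    {"tx": -0.0148,"ty": 0.0561,"tz": 0,"turn": 0.0144},
    {"tx": 0,"ty": 0,"tz": 0,"turn": 0},
  ],
)

```text
time_s: 7.9
position: [0.3803, 0.1665, 0.2978]
tcp_rot: [[-0.079, 0.997, -0.005], [0.997, 0.079, 0.002], [0.003, -0.005, -1.0]]
force: [0.4, -0.7, -5.4]
opening: 0.276
```

```bash
python3 - <<'E'
from rig import bot, vision
from fit import *
p=vision.capture('scene')
s=bot.read_state(); t=s['position']; print(s['time_s'],t,np.degrees(np.arctan2(s['tcp_rot'][1][0],s['tcp_rot'][0][0])))
h=np.arctan2(s['tcp_rot'][1][0],s['tcp_rot'][0][0])
v=[t[0],t[1],h+np.pi/2]; z0=t[2]-.125
sg=box(v,-.035,.077,-.009,.009,.05,.06,z0)+box(v,-.013,.013,-.012,.012,.06,.085,z0,(0,0,255))+box(v,-.017,.017,-.017,.017,0,.05,z0,(255,0,0))+box(v,.054,.076,-.011,.011,.06,.11,z0,(255,255,0))
draw(p,sg,'pics/s2.png',(60,60,300,300),3)
cv2.imwrite('pics/s2r.png',p['pixels'])
E
```

```text
7.95 [0.3816743  0.16435778 0.29785411] 94.47263011147297
```

View pics/s2.png

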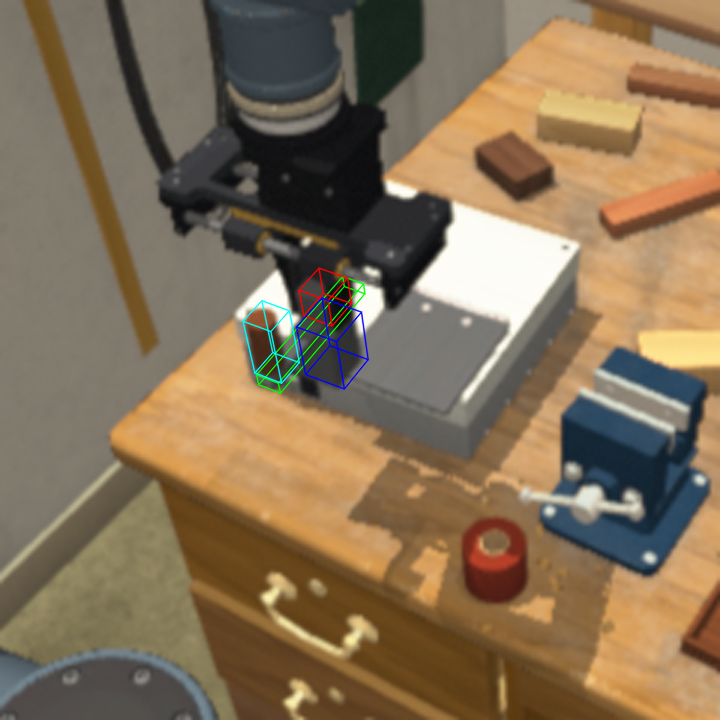

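Emit:
play_rows(
  series=[
    {"tx": 0.002,"ty": -0.003,"tz": -0.05,"turn": -0.006},
    {"tx": 0,"ty": 0,"tz": -0.05,"turn": 0},
    {"tx": 0,"ty": 0,"tz": -0.05,"turn": 0},
    {"tx": 0,"ty": 0,"tz": -0.035,"turn": 0},
    {"tx": 0,"ty": 0,"tz": -0.011,"turn": 0},
    {"tx": 0,"ty": 0,"tz": 0,"turn": 0},
  ],
)

```text
time_s: 8.55
position: [0.3857, 0.1587, 0.1408]
tcp_rot: [[-0.064, 0.998, -0.003], [0.998, 0.064, -0.001], [-0.0, -0.003, -1.0]]
force: [-0.0, -0.9, -4.3]
opening: 0.273
```

```bash
cat > look.py <<'E'
import sys
from rig import bot, vision
from fit import *
name=sys.argv[1]; p=vision.capture('scene')
s=bot.read_state(); t=s['position']; h=np.arctan2(s['tcp_rot'][1][0],s['tcp_rot'][0][0]); print(s['time_s'],np.round(t,4),np.degrees(h).round(2),np.round(s['force'],1),np.round(s['moment'],2),round(s['opening'],3))
cv2.imwrite(f'pics/{name}.png',cv2.resize(p['pixels'][60:280,80:320],None,fx=3,fy=3,interpolation=cv2.INTER_CUBIC))
pickle.dump(p,open(f'pics/{name}.pkl','wb'))
E
python3 look.py s3
```

```text
8.6 [0.3863 0.159  0.1419] 93.67 [ 0.   1.3 -4.1] [-0.01 -0.03  0.01] 0.276
```

View pics/s3.png

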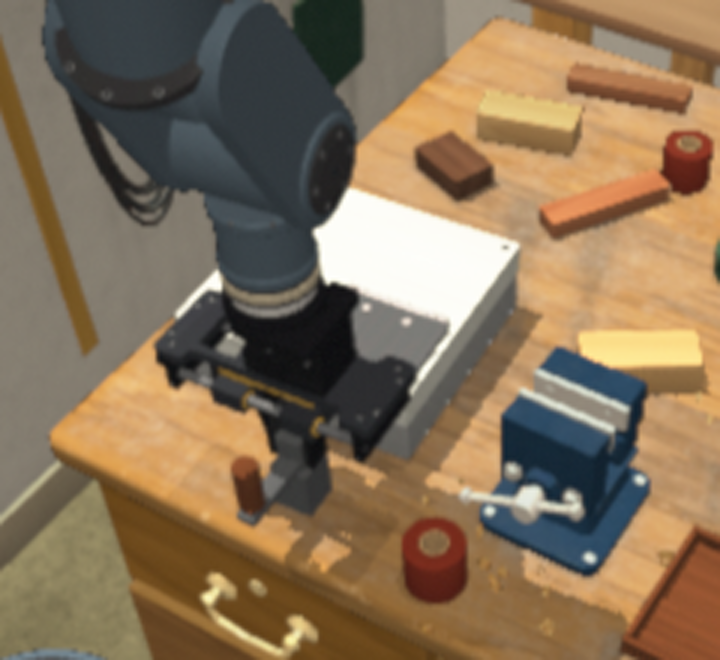

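Emit:
play_rows(
  series=[
    {"tx": 0.0125,"ty": 0.0015,"tz": 0,"turn": 0.003},
    {"tx": 0.0125,"ty": 0.0015,"tz": 0,"turn": 0},
    {"tx": 0.0125,"ty": 0.0015,"tz": 0,"turn": 0},
    {"tx": 0,"ty": 0,"tz": 0,"turn": 0},
    {"tx": 0,"ty": 0,"tz": 0.01,"turn": 0},
    {"tx": 0,"ty": 0,"tz": 0.01,"turn": 0},
    {"tx": 0,"ty": 0,"tz": 0.01,"turn": 0},
  ],
)

```text
time_s: 9.3
position: [0.4154, 0.1632, 0.1666]
tcp_rot: [[-0.068, 0.998, -0.0], [0.998, 0.068, -0.0], [-0.0, -0.0, -1.0]]
force: [0.3, 0.4, -6.1]
opening: 0.275
```

```bash
python3 look.py s4
```

```text
9.35 [0.4157 0.1633 0.1676] 93.93 [-0.2  0.3 -3.6] [0.01 0.07 0.  ] 0.271
```

View pics/s4.png

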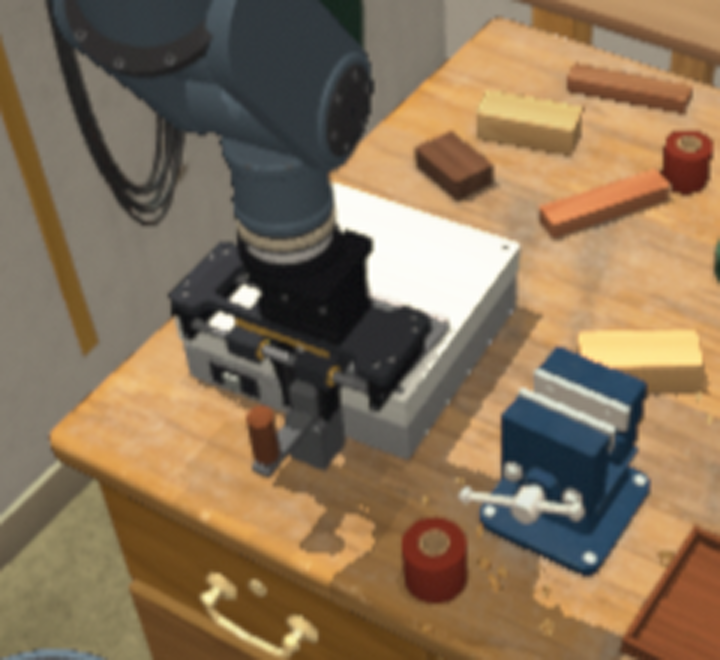

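Emit:
play_rows(
  series=[
    {"tx": 0,"ty": 0,"tz": 0.015,"turn": 0},
    {"tx": 0,"ty": 0,"tz": 0.02,"turn": 0},
    {"tx": 0,"ty": 0,"tz": 0.02,"turn": 0},
  ],
)

```text
time_s: 9.65
position: [0.4149, 0.1631, 0.2105]
tcp_rot: [[-0.068, 0.998, -0.002], [0.998, 0.068, -0.0], [-0.0, -0.002, -1.0]]
force: [-0.6, 0.5, -4.3]
opening: 0.271
```

```bash
python3 look.py s5
```

```text
9.7 [0.4158 0.1634 0.2126] 93.94 [-4.2 -1.6  0.9] [-0.1   0.73 -0.03] 0.271
```

View pics/s5.png

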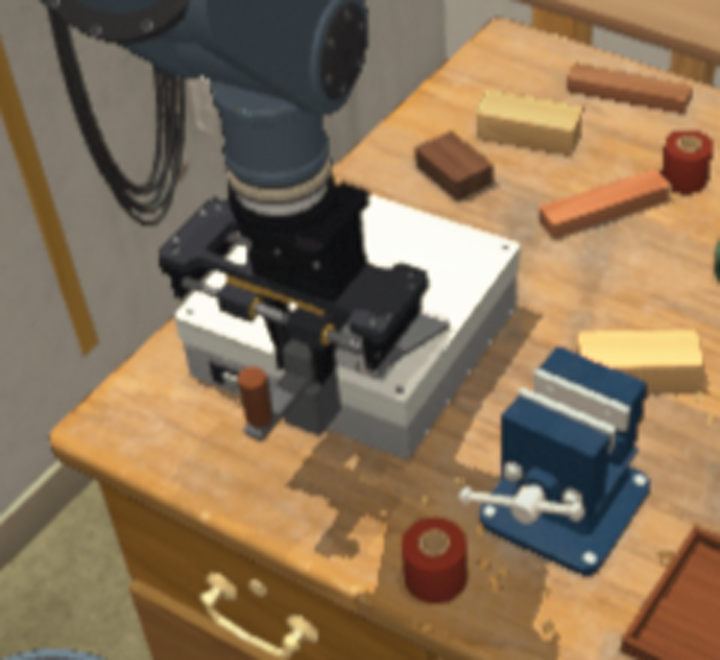

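The side edge of the cover slopes up at (410,350), so it has lifted about 30°. The tail is now at the very edge of the lip, so I'll dip slightly, reach further under and follow the arc.

Emit:
play_rows(
  series=[
    {"tx": 0,"ty": 0,"tz": -0.019,"turn": 0},
    {"tx": 0.012,"ty": 0.0008,"tz": 0,"turn": 0},
    {"tx": 0.0105,"ty": 0.0008,"tz": 0,"turn": 0},
    {"tx": 0.01,"ty": 0.0007,"tz": 0.0145,"turn": 0},
    {"tx": 0.009,"ty": 0.0006,"tz": 0.0145,"turn": 0},
    {"tx": 0.0125,"ty": 0.0009,"tz": 0.01,"turn": 0},
    {"tx": 0.0125,"ty": 0.0009,"tz": 0.009,"turn": 0},
  ],
)

```text
time_s: 10.4
position: [0.4496, 0.1657, 0.2294]
tcp_rot: [[-0.069, 0.996, -0.051], [0.998, 0.069, -0.005], [-0.002, -0.052, -0.999]]
force: [-34.4, -3.3, 12.3]
opening: 0.274
```

```bash
python3 look.py s6
```

```text
10.45 [0.451  0.1658 0.2303] 93.98 [-30.2  -1.9  13.4] [-0.37  6.08  0.04] 0.271
```

View pics/s6.png

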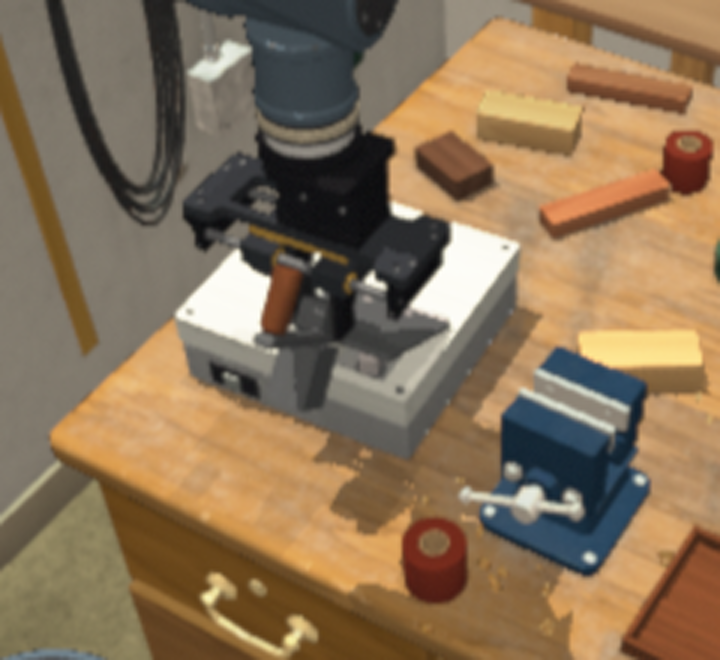

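The crank has pitched in the grip: the handle is at (285,265) and leaning, and the hub is against the unit's front face at (310,380), because I went forward too low. I'll back off, rise and look.

Emit:
play_rows(
  series=[
    {"tx": -0.015,"ty": -0.001,"tz": -0.004,"turn": 0},
    {"tx": -0.02,"ty": -0.0014,"tz": 0,"turn": 0},
    {"tx": -0.02,"ty": -0.0014,"tz": 0,"turn": 0},
    {"tx": -0.02,"ty": -0.0014,"tz": 0,"turn": 0},
    {"tx": 0,"ty": 0,"tz": 0,"turn": 0},
  ],
)

```text
time_s: 10.95
position: [0.4055, 0.1626, 0.2295]
tcp_rot: [[-0.069, 0.998, -0.005], [0.998, 0.069, -0.001], [-0.0, -0.005, -1.0]]
force: [0.1, -0.6, -4.3]
opening: 0.271
```

```bash
python3 look.py s7
```

```text
11.0 [0.4079 0.1628 0.2298] 93.94 [ 0.2  0.4 -4.5] [-0.01 -0.19 -0.01] 0.272
```

View pics/s7.png

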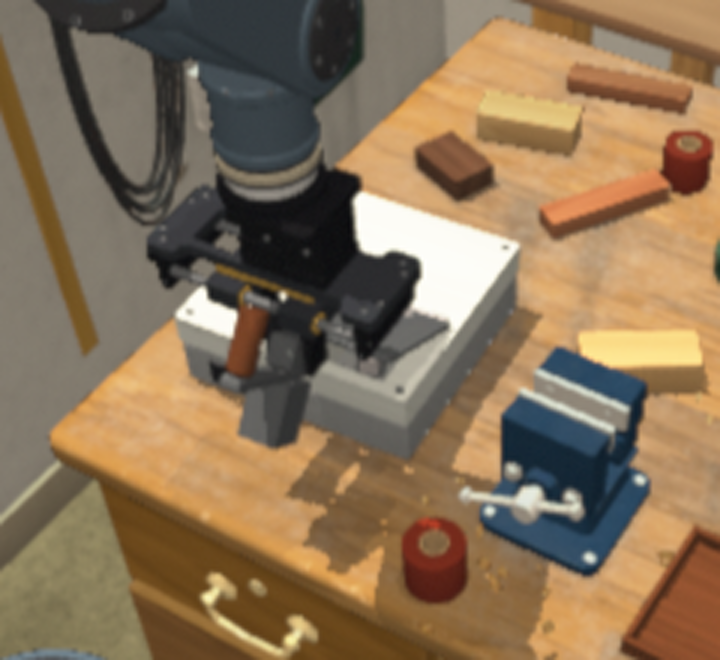

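The cover stays up at about 30°, with its edge from (445,325) to (370,365), and the crank hangs pitched by about 28°. I'll right it by drawing its hub against the unit's rear face, which gives a 74 mm lever and stays clear of the cover.

Emit:
play_rows(
  series=[
    {"tx": 0,"ty": 0,"tz": 0.06,"turn": 0},
    {"tx": 0,"ty": 0,"tz": 0.06,"turn": 0},
    {"tx": 0.052,"ty": 0.0093,"tz": 0,"turn": 0},
    {"tx": 0.052,"ty": 0.0093,"tz": 0,"turn": 0},
    {"tx": 0.052,"ty": 0.0093,"tz": 0,"turn": 0},
    {"tx": 0.052,"ty": 0.0093,"tz": 0,"turn": 0},
    {"tx": 0.052,"ty": 0.0093,"tz": 0,"turn": 0},
    {"tx": 0.052,"ty": 0.0093,"tz": 0,"turn": 0},
    {"tx": 0.052,"ty": 0.0093,"tz": 0,"turn": 0},
    {"tx": 0.052,"ty": 0.0093,"tz": 0,"turn": 0},
  ],
)

```text
time_s: 12.0
position: [0.7442, 0.2225, 0.3248]
tcp_rot: [[-0.068, 0.998, 0.0], [0.998, 0.068, 0.0], [0.0, 0.0, -1.0]]
force: [0.4, 0.6, -3.3]
opening: 0.276
```

```bash
python3 look.py s8; python3 - <<'E'
from rig import vision
import cv2
p=vision.capture('top'); cv2.imwrite('pics/t8.png',cv2.resize(p['pixels'][90:250,130:330],None,fx=3.5,fy=3.5,interpolation=cv2.INTER_CUBIC))
E
```

```text
12.05 [0.7514 0.2229 0.3228] 93.85 [11.9  1.3 -5.4] [ 0.22 -1.31 -0.02] 0.27
```

View pics/s8.png

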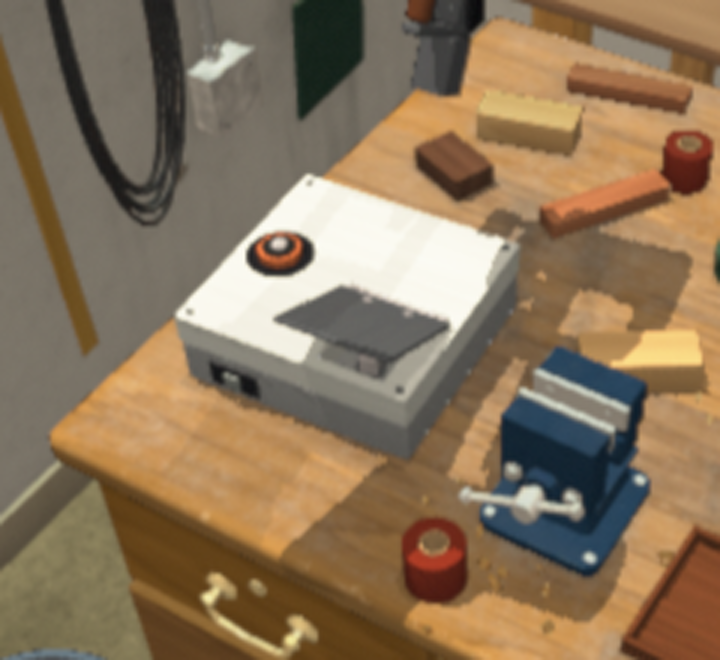

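View pics/t8.png

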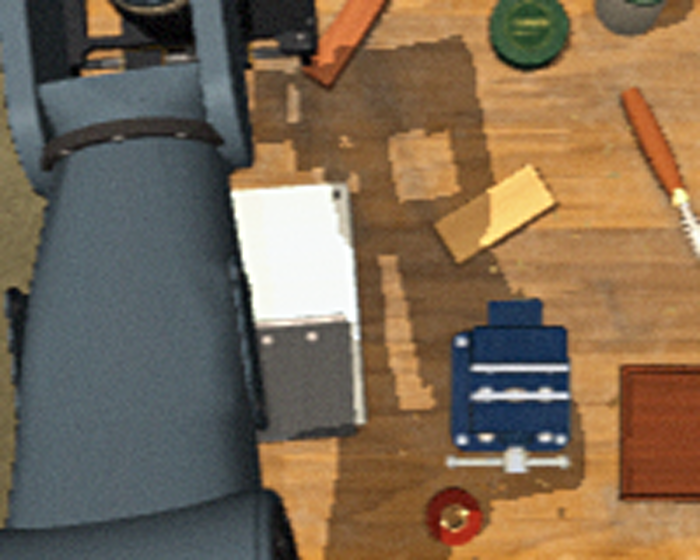

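Emit:
play_rows(
  series=[
    {"tx": 0,"ty": 0,"tz": -0.04,"turn": 0},
    {"tx": 0,"ty": 0,"tz": -0.05,"turn": 0},
    {"tx": 0,"ty": 0,"tz": -0.05,"turn": 0},
    {"tx": 0,"ty": 0,"tz": -0.0375,"turn": 0},
    {"tx": 0,"ty": 0,"tz": 0,"turn": 0},
  ],
)

```text
time_s: 12.6
position: [0.7383, 0.2215, 0.1761]
tcp_rot: [[-0.068, 0.998, -0.014], [0.998, 0.068, -0.002], [-0.001, -0.014, -1.0]]
force: [-0.8, 0.0, -5.2]
opening: 0.27
```

```bash
python3 look.py s9
```

```text
12.65 [0.7402 0.2219 0.1799] 93.9 [ 0.7 -0.5 -2.9] [ 0.04 -0.12  0.05] 0.273
```

View pics/s9.png

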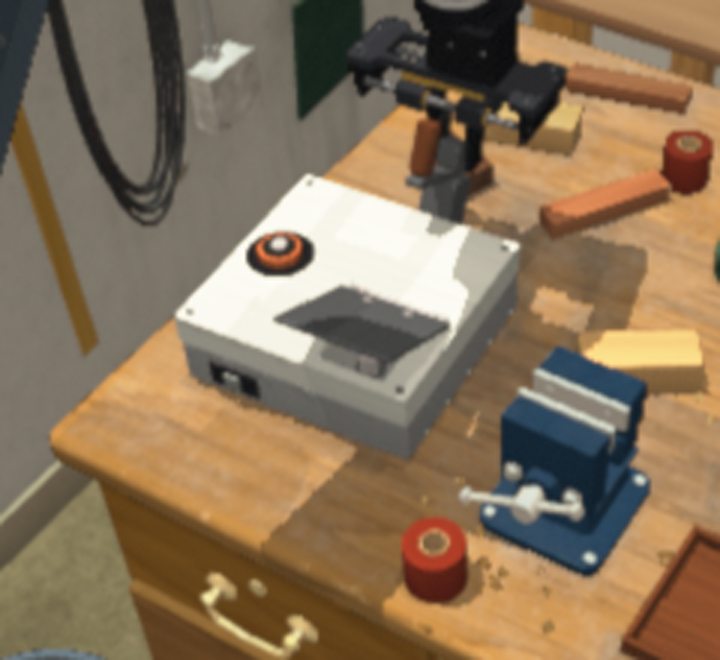

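Emit:
play_rows(
  series=[
    {"tx": -0.0125,"ty": -0.0009,"tz": 0,"turn": 0},
    {"tx": -0.0125,"ty": -0.0009,"tz": 0,"turn": 0},
    {"tx": -0.0125,"ty": -0.0009,"tz": 0,"turn": 0},
    {"tx": -0.0125,"ty": -0.0009,"tz": 0,"turn": 0},
    {"tx": -0.005,"ty": -0.0004,"tz": 0,"turn": 0},
  ],
)

```text
time_s: 13.15
position: [0.7019, 0.2196, 0.1891]
tcp_rot: [[-0.068, 0.998, 0.014], [0.998, 0.068, 0.002], [0.001, 0.014, -1.0]]
force: [6.7, 0.2, -0.4]
opening: 0.267
```

```bash
python3 look.py s10
```

```text
13.2 [0.7015 0.2196 0.1889] 93.92 [ 5.5  0.5 -1.2] [ 0.1  -1.12 -0.  ] 0.269
```

View pics/s10.png

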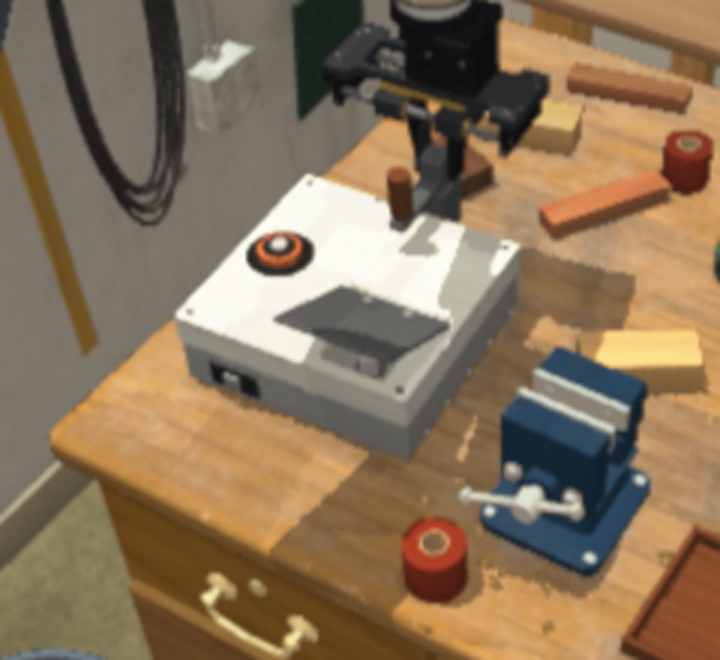

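Emit:
play_rows(
  series=[
    {"tx": -0.006,"ty": -0.0004,"tz": 0,"turn": 0},
    {"tx": -0.005,"ty": -0.0004,"tz": 0,"turn": 0},
    {"tx": 0,"ty": 0,"tz": 0,"turn": 0},
  ],
)

```text
time_s: 13.5
position: [0.6934, 0.2188, 0.1881]
tcp_rot: [[-0.068, 0.998, 0.013], [0.998, 0.068, 0.002], [0.001, 0.013, -1.0]]
force: [5.6, 0.5, 0.3]
opening: 0.274
```

```bash
python3 look.py s11; python3 - <<'E'
from fit import *
p=pickle.load(open('pics/s11.pkl','rb'))
import json
E
```

```text
13.55 [0.6934 0.2188 0.188 ] 93.9 [5.5 0.2 0.2] [ 0.14 -1.14 -0.02] 0.273
```

View pics/s11.png

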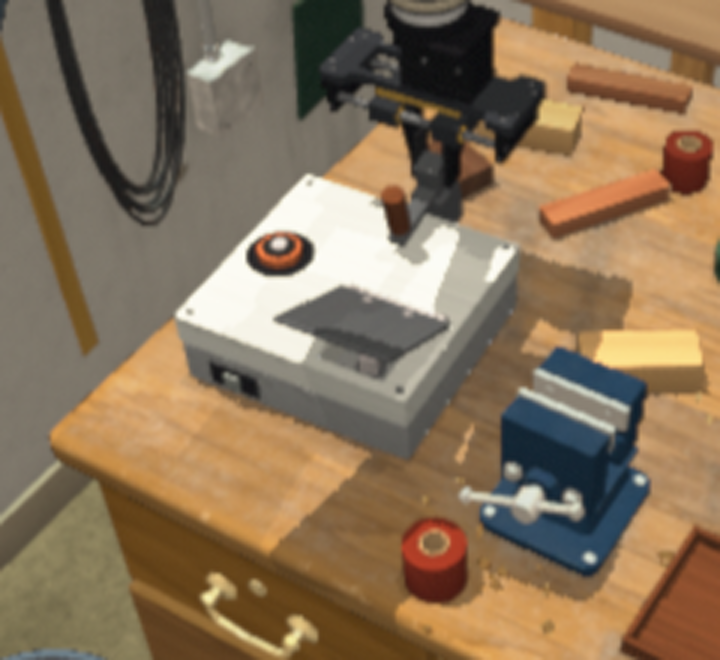

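```bash
cat > pitch.py <<'E'
from fit import *
def crankpts(t,h,pitch,P,dz=0.074,dx=0.0):
    # pitch>0: handle up. pivot at grasp point (crank z=dz, x=dx)
    P=np.array(P,float)-[dx,0,dz]; c,s=np.cos(pitch),np.sin(pitch)
    L=np.c_[c*P[:,0]-s*P[:,2], P[:,1], s*P[:,0]+c*P[:,2]]
    a=h+np.pi/2; c,s=np.cos(a),np.sin(a)
    return np.c_[t[0]+c*L[:,0]-s*L[:,1], t[1]+s*L[:,0]+c*L[:,1], t[2]-.051+L[:,2]]
E
python3 - <<'E'
from pitch import *
p=pickle.load(open('pics/s11.pkl','rb'))
t=[.6934,.2188,.188]; h=np.radians(93.9)
for d in (-20,-10,-5,0,10):
    uv=proj(p,crankpts(t,h,np.radians(d),[[.065,0,.11],[.065,0,.06],[-.035,0,.06],[0,0,.085]])); print(d,((uv-(80,60)+.5)*3-.5).round(0).tolist())
E
```

```text
-20 [[396.0, 197.0], [408.0, 227.0], [455.0, 141.0], [434.0, 155.0]]
-10 [[397.0, 184.0], [405.0, 222.0], [455.0, 147.0], [435.0, 154.0]]
-5 [[398.0, 177.0], [403.0, 218.0], [454.0, 150.0], [435.0, 153.0]]
0 [[400.0, 170.0], [402.0, 214.0], [454.0, 153.0], [436.0, 152.0]]
10 [[403.0, 155.0], [401.0, 205.0], [453.0, 160.0], [437.0, 151.0]]
```

The righting needed only 6 N. It overshot to about -9° (the handle at (393,188) to (400,232) leans towards the robot), and the crank sits about 8 mm off-centre in the pads. I'll stand it back in the tray to re-grip it centred later, and turn the cover the rest of the way with the bare fingers.

Emit:
play_rows(
  series=[
    {"tx": 0.015,"ty": 0.001,"tz": 0,"turn": 0},
    {"tx": 0,"ty": 0,"tz": 0.05,"turn": 0},
    {"tx": 0,"ty": 0,"tz": 0.06,"turn": 0},
    {"tx": 0,"ty": 0,"tz": 0.06,"turn": 0},
  ],
)

```text
time_s: 13.95
position: [0.7003, 0.2192, 0.3207]
tcp_rot: [[-0.068, 0.998, -0.004], [0.998, 0.068, -0.0], [-0.0, -0.004, -1.0]]
force: [1.8, 0.5, -4.5]
opening: 0.269
```

Emit:
play_rows(
  series=[
    {"tx": -0.029,"ty": -0.0523,"tz": 0,"turn": -0.0065},
    {"tx": -0.029,"ty": -0.0523,"tz": 0,"turn": -0.0065},
    {"tx": -0.029,"ty": -0.0523,"tz": 0,"turn": -0.0065},
    {"tx": -0.029,"ty": -0.0523,"tz": 0,"turn": -0.0065},
    {"tx": -0.029,"ty": -0.0523,"tz": 0,"turn": -0.0065},
    {"tx": -0.029,"ty": -0.0523,"tz": 0,"turn": -0.0065},
    {"tx": -0.029,"ty": -0.0523,"tz": 0,"turn": -0.0065},
    {"tx": -0.029,"ty": -0.0523,"tz": 0,"turn": -0.0065},
    {"tx": -0.029,"ty": -0.0523,"tz": 0,"turn": -0.0065},
    {"tx": -0.029,"ty": -0.0523,"tz": 0,"turn": -0.0065},
  ],
)

```text
time_s: 14.95
position: [0.4677, -0.2002, 0.3208]
tcp_rot: [[-0.0, 1.0, -0.0], [1.0, 0.0, 0.001], [0.001, -0.0, -1.0]]
force: [0.6, -0.3, -3.8]
opening: 0.27
```

Emit:
play_rows(
  series=[
    {"tx": 0,"ty": 0,"tz": -0.06,"turn": 0},
    {"tx": 0,"ty": 0,"tz": -0.06,"turn": 0},
    {"tx": 0,"ty": 0,"tz": -0.06,"turn": 0},
    {"tx": 0,"ty": 0,"tz": -0.04,"turn": 0},
    {"tx": 0,"ty": 0,"tz": -0.01,"turn": 0},
    {"tx": 0,"ty": 0,"tz": -0.005,"turn": 0},
  ],
)

```text
time_s: 15.55
position: [0.4711, -0.1994, 0.1342]
tcp_rot: [[0.002, 1.0, 0.003], [1.0, -0.002, 0.0], [0.0, 0.003, -1.0]]
force: [2.9, 6.6, 25.3]
opening: 0.27
```

```bash
sed -i 's/\[60:280,80:320\]/[Y0:Y1,X0:X1]/; s/^name=sys.argv\[1\];/name=sys.argv[1]; X0,Y0,X1,Y1=map(int,(sys.argv[2] if len(sys.argv)>2 else "80,60,320,280").split(","));/' look.py; python3 look.py s12 260,130,420,320
```

```text
15.6 [ 0.4711 -0.1993  0.1343] 89.92 [-0.7  2.5  6.4] [ 0.62  0.11 -0.07] 0.269
```

View pics/s12.png

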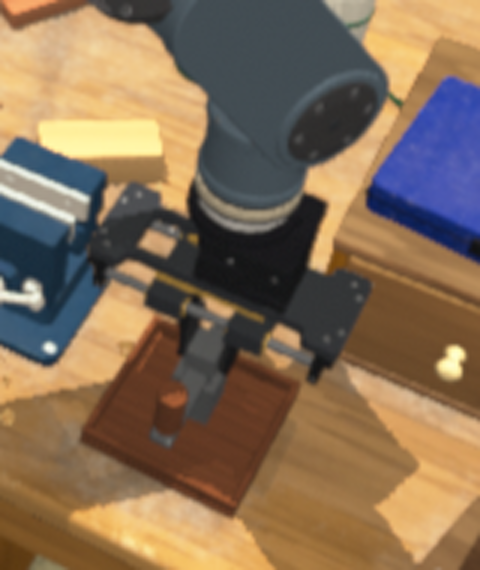

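Emit:
play_rows(
  series=[
    {"tx": 0,"ty": 0,"tz": 0,"turn": 0},
    {"tx": 0,"ty": 0,"tz": 0,"turn": 0},
    {"tx": 0,"ty": 0,"tz": 0,"turn": 0},
    {"tx": 0,"ty": 0,"tz": 0.03,"turn": 0},
    {"tx": 0,"ty": 0,"tz": 0.05,"turn": 0},
    {"tx": 0,"ty": 0,"tz": 0.05,"turn": 0},
    {"tx": 0,"ty": 0,"tz": 0.05,"turn": 0},
    {"tx": 0,"ty": 0,"tz": 0.04,"turn": 0},
  ],
  gripper=0.55,
)

```text
time_s: 16.4
position: [0.4692, -0.1993, 0.3108]
tcp_rot: [[-0.0, 1.0, 0.002], [1.0, 0.0, -0.001], [-0.001, 0.002, -1.0]]
force: [-0.3, -0.5, -0.2]
opening: 0.548
```

Emit:
play_rows(
  series=[
    {"tx": -0.0078,"ty": 0.0568,"tz": 0,"turn": 0.0083},
    {"tx": -0.0078,"ty": 0.0568,"tz": 0,"turn": 0.0083},
    {"tx": -0.0078,"ty": 0.0568,"tz": 0,"turn": 0.0083},
    {"tx": -0.0078,"ty": 0.0568,"tz": 0,"turn": 0.0083},
    {"tx": -0.0078,"ty": 0.0568,"tz": 0,"turn": 0.0083},
    {"tx": -0.0078,"ty": 0.0568,"tz": 0,"turn": 0.0083},
    {"tx": -0.0078,"ty": 0.0568,"tz": 0,"turn": 0.0083},
    {"tx": -0.0078,"ty": 0.0568,"tz": 0,"turn": 0.0083},
  ],
  gripper=0,
)

```text
time_s: 17.2
position: [0.4185, 0.166, 0.3085]
tcp_rot: [[-0.07, 0.998, 0.001], [0.998, 0.07, -0.0], [-0.0, 0.001, -1.0]]
force: [1.7, -0.4, 0.2]
opening: 0.011
```

```bash
python3 look.py s13 80,60,360,300
```

```text
17.25 [0.4168 0.1718 0.3085] 94.25 [ 0.2  3.4 -0.5] [0.14 0.05 0.02] 0.008
```

View pics/s13.png

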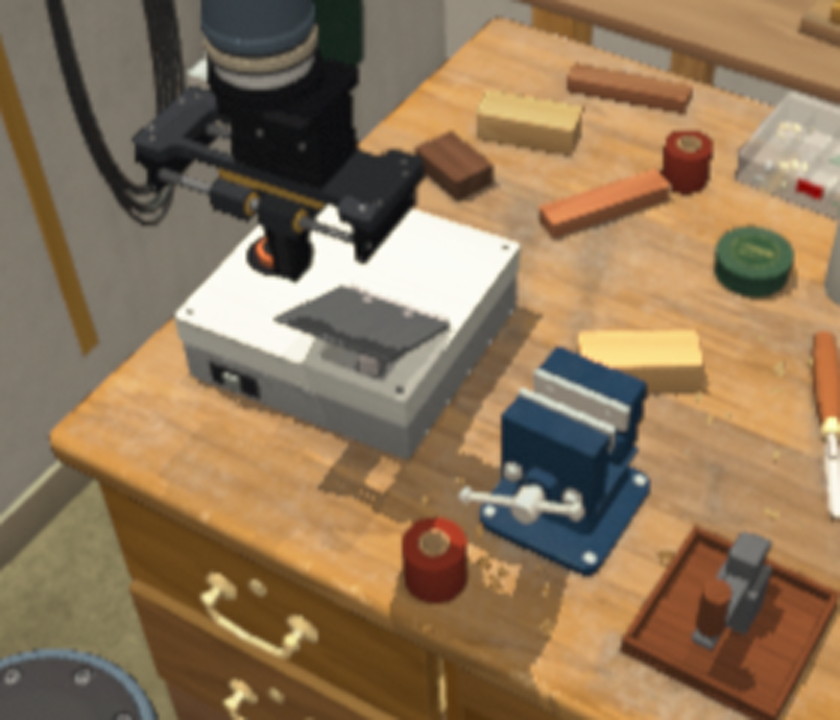

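```bash
python3 - <<'E'
from fit import *
p=pickle.load(open('pics/s13.pkl','rb')); vu,vc,vt=pickle.load(open('poses.pkl','rb'))
for d in (10,20,25,30,35,40):
    th=np.radians(d); P=[[-.015-.117*np.cos(th),y,.089+.117*np.sin(th)] for y in (0,-.11)]+[[-.017,0,.089],[-.017,-.11,.089]]
    print(d,((proj(p,pose(vu,P))-(80,60)+.5)*3-.5).round(0).tolist(), (np.array(P)[0]*1000).round())
E
```

```text
10 [[270.0, 355.0], [386.0, 398.0], [342.0, 289.0], [452.0, 328.0]] [-130.    0.  109.]
20 [[271.0, 334.0], [388.0, 377.0], [342.0, 289.0], [452.0, 328.0]] [-125.    0.  129.]
25 [[272.0, 323.0], [390.0, 366.0], [342.0, 289.0], [452.0, 328.0]] [-121.    0.  138.]
30 [[274.0, 311.0], [392.0, 354.0], [342.0, 289.0], [452.0, 328.0]] [-116.    0.  148.]
35 [[276.0, 299.0], [395.0, 342.0], [342.0, 289.0], [452.0, 328.0]] [-111.    0.  156.]
40 [[279.0, 287.0], [398.0, 330.0], [342.0, 289.0], [452.0, 328.0]] [-105.    0.  164.]
```

Emit:
play_rows(
  series=[
    {"tx": 0,"ty": 0,"tz": -0.05,"turn": 0},
    {"tx": 0,"ty": 0,"tz": -0.05,"turn": 0},
    {"tx": 0,"ty": 0,"tz": -0.04,"turn": 0},
    {"tx": 0,"ty": 0,"tz": -0.01,"turn": 0},
    {"tx": 0,"ty": 0,"tz": 0,"turn": 0},
  ],
)

```text
time_s: 17.75
position: [0.4188, 0.1641, 0.1873]
tcp_rot: [[-0.069, 0.998, -0.003], [0.998, 0.069, -0.0], [-0.0, -0.003, -1.0]]
force: [-0.3, -0.1, 0.4]
opening: 0.005
```

Emit:
play_rows(
  series=[
    {"tx": 0.018,"ty": 0.0012,"tz": 0.003,"turn": 0},
    {"tx": 0.018,"ty": 0.0012,"tz": 0.008,"turn": 0},
    {"tx": 0.018,"ty": 0.0012,"tz": 0.012,"turn": 0},
    {"tx": 0.018,"ty": 0.0012,"tz": 0.012,"turn": 0},
  ],
)

```text
time_s: 18.15
position: [0.4569, 0.1669, 0.2152]
tcp_rot: [[-0.071, 0.996, -0.052], [0.997, 0.07, -0.005], [-0.001, -0.052, -0.999]]
force: [-41.4, -2.9, 30.8]
opening: 0.003
```

```bash
python3 look.py s14 80,60,360,300
```

```text
18.2 [0.4582 0.167  0.2169] 94.06 [-37.6  -3.8  31.1] [-0.57  6.4   0.04] 0.003
```

View pics/s14.png

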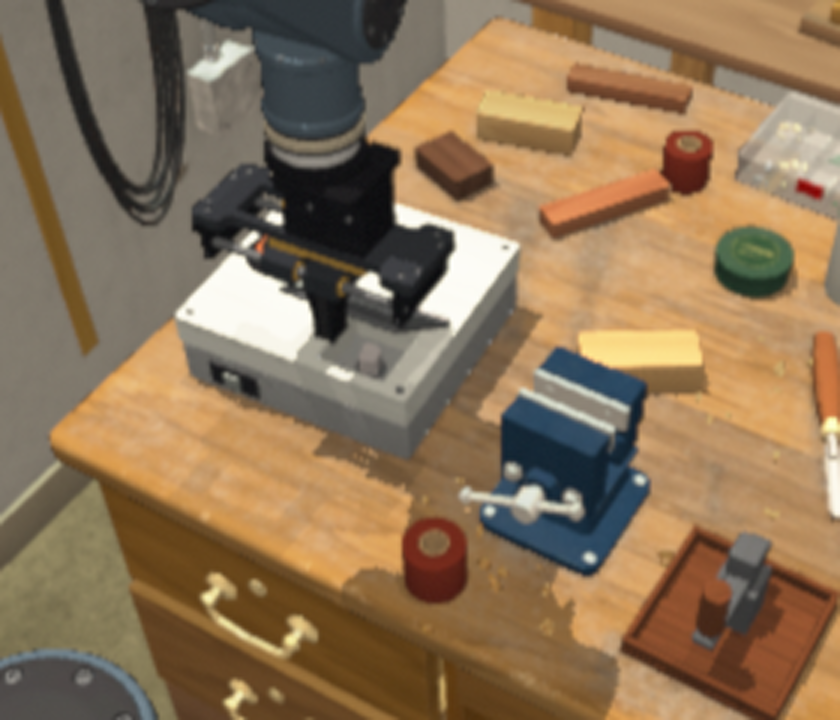

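The lip is jammed edge-on against the fingertips: the force is (-38, 0, +31), so friction is holding it down. I'll move up to reverse the friction and drag the lip along its arc.

Emit:
play_rows(
  series=[
    {"tx": 0,"ty": 0,"tz": 0.0125,"turn": 0},
    {"tx": 0,"ty": 0,"tz": 0.0125,"turn": 0},
  ],
)

```text
time_s: 18.4
position: [0.473, 0.168, 0.2377]
tcp_rot: [[-0.07, 0.998, -0.006], [0.998, 0.07, -0.001], [-0.0, -0.006, -1.0]]
force: [-1.3, 0.0, 0.4]
opening: 0.005
```

Emit:
play_rows(
  series=[
    {"tx": 0.015,"ty": 0.001,"tz": 0.008,"turn": 0},
    {"tx": 0.02,"ty": 0.0014,"tz": 0.008,"turn": 0},
    {"tx": 0.025,"ty": 0.0018,"tz": 0.005,"turn": 0},
    {"tx": 0.025,"ty": 0.0018,"tz": 0,"turn": 0},
    {"tx": 0.025,"ty": 0.0018,"tz": 0,"turn": 0},
  ],
)

```text
time_s: 18.9
position: [0.5657, 0.1744, 0.2555]
tcp_rot: [[-0.07, 0.998, 0.003], [0.998, 0.07, 0.0], [0.0, 0.003, -1.0]]
force: [-1.0, -0.6, -1.1]
opening: 0.005
```

```bash
python3 look.py s15 80,60,360,300
```

```text
18.95 [0.5697 0.1743 0.2557] 93.95 [2.8 0.3 0.1] [ 0.09 -0.04  0.03] 0.005
```

View pics/s15.png

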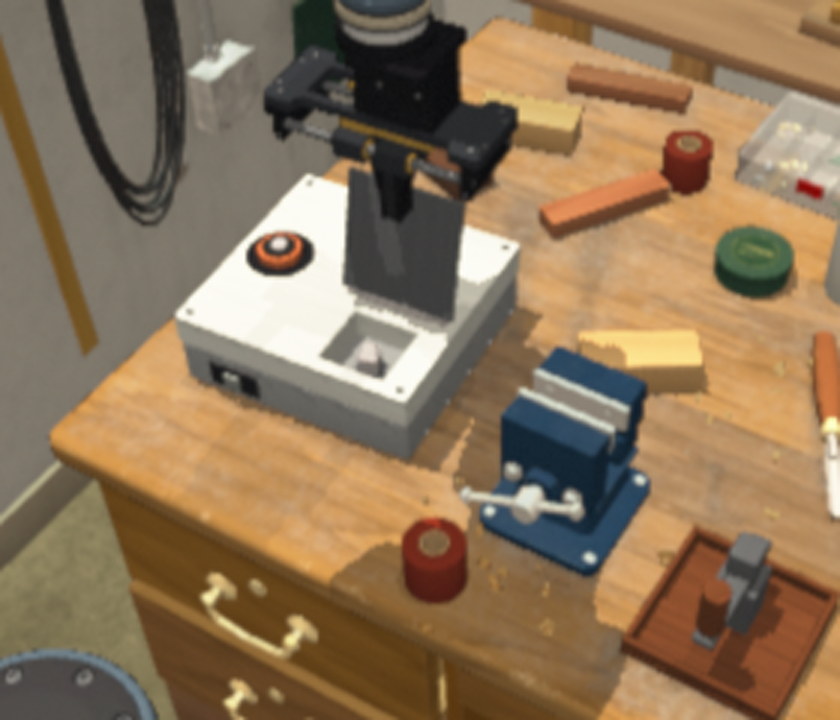

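The cover stands just past upright, with its edge from (345,175) to (465,315), and the open well with the shaft is at (370,355). Folding it down now.

Emit:
play_rows(
  series=[
    {"tx": 0.025,"ty": 0.0018,"tz": -0.004,"turn": 0},
    {"tx": 0.024,"ty": 0.0017,"tz": -0.005,"turn": 0},
    {"tx": 0.031,"ty": 0.0022,"tz": -0.031,"turn": 0},
    {"tx": 0.015,"ty": 0.001,"tz": -0.031,"turn": 0},
    {"tx": 0.0075,"ty": 0.0005,"tz": -0.025,"turn": 0},
    {"tx": 0,"ty": 0,"tz": -0.015,"turn": 0},
    {"tx": 0,"ty": 0,"tz": 0,"turn": 0},
  ],
)

```text
time_s: 19.65
position: [0.6473, 0.18, 0.1652]
tcp_rot: [[-0.07, 0.998, 0.002], [0.998, 0.07, 0.0], [-0.0, 0.002, -1.0]]
force: [-0.9, -0.7, 1.2]
opening: 0.001
```

```bash
python3 look.py s16 80,60,360,300
```

```text
19.7 [0.647  0.1801 0.1653] 93.99 [0.8 0.2 0.3] [0.06 0.05 0.02] 0.004
```

View pics/s16.png

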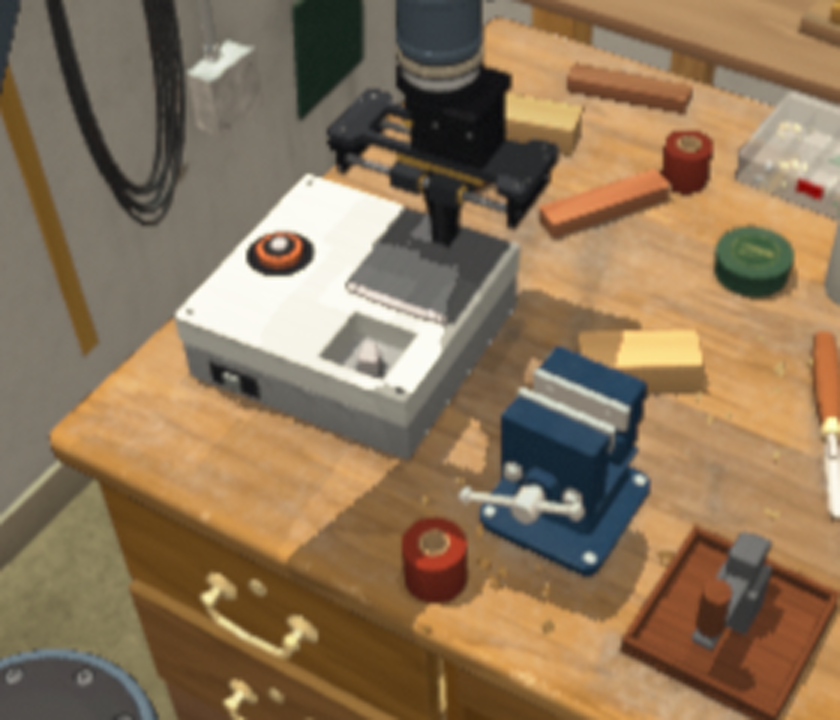

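The cover lies flat on its back, from (345,285) to (515,240), and the well is open with the shaft tip at (370,350). Now I'll measure the crank in the tray from both views while the arm is clear of it.

```bash
python3 - <<'E'
from rig import vision
import cv2,pickle
p=vision.capture('top'); pickle.dump(p,open('pics/t16.pkl','wb'))
cv2.imwrite('pics/t16.png',cv2.resize(p['pixels'][170:260,280:370],None,fx=6,fy=6,interpolation=cv2.INTER_CUBIC))
s=pickle.load(open('pics/s16.pkl','rb'))
cv2.imwrite('pics/s16b.png',cv2.resize(s['pixels'][220:310,280:370],None,fx=6,fy=6,interpolation=cv2.INTER_CUBIC))
cv2.imwrite('pics/s16c.png',cv2.resize(s['pixels'][150:210,170:250],None,fx=8,fy=8,interpolation=cv2.INTER_CUBIC))
E
```

```text
(no output)
```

View pics/t16.png

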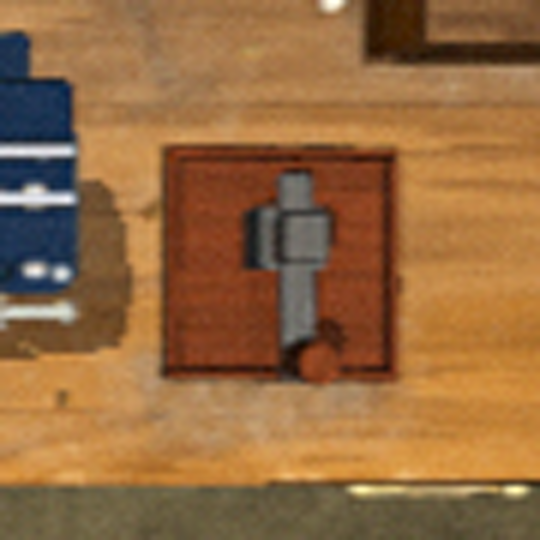

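View pics/s16b.png

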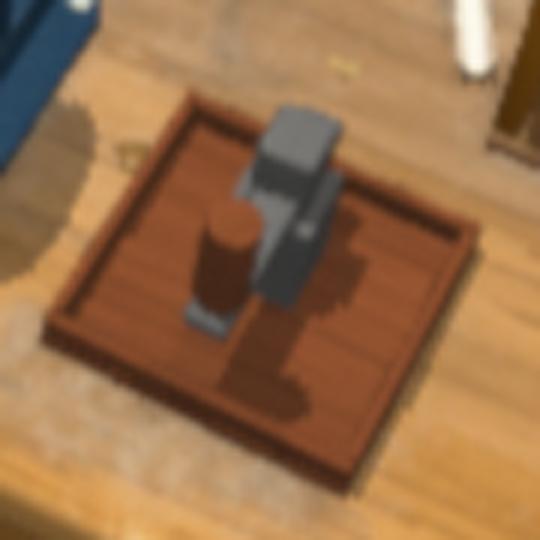

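View pics/s16c.png

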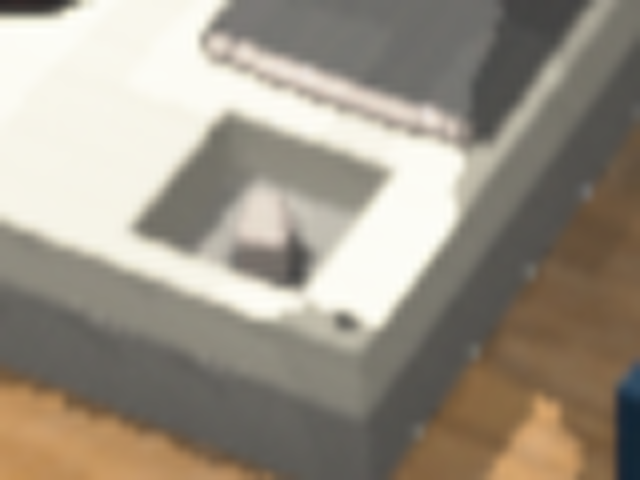

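```bash
python3 - <<'E'
from fit import *
S=pickle.load(open('pics/s16.pkl','rb'));T=pickle.load(open('pics/t16.pkl','rb'))
u6=lambda uv,off,k=6:(np.array(uv)+.5)/k-.5+np.array(off)
K=[[0,0,.085],[-.035,0,.06],[.065,0,.11]]
obs=[(T,K,np.array([u6(u,(280,170)) for u in [(306,237),(296,172),(318,361)]])),(S,[K[0],K[2]],np.array([u6(u,(280,220)) for u in [(301,141),(236,226)]]))]
for o in (obs,obs[:1],obs[1:]):
    v,r=fit(o,[.47,-.2,3.1],.006); print('crank',v[:2].round(4),np.degrees(v[2]).round(2),r.round(1).tolist())
v,r=fit(obs,[.47,-.2,3.1],.006,True);print('freez',v.round(4))
W=[[-.033,-.023,.085],[-.033,-.087,.085],[-.097,-.023,.085],[-.065,-.055,.082]]
obs=[(S,W,np.array([u6(u,(170,150),8) for u in [(234,110),(390,172),(135,228),(265,190)]]))]
v,r=fit(obs,[.565,.23,.07]);print('unit',v.round(4),r.round(1).tolist(),'shaft',pose(v,[-.065,-.055,.055]).round(4), 'old',pose([.5652,.2293,.0719],[-.065,-.055,.055]).round(4))
print('tip ray',atz(S,u6((265,190),(170,150),8),.082).round(4))
E
```

```text
crank [ 0.4668 -0.1979] 179.94 [[0.5, -0.2], [0.3, -0.1], [0.8, 0.2], [-0.6, -0.3], [-0.3, -0.1]]
crank [ 0.4667 -0.1964] 179.05 [[0.1, -0.2], [-0.0, -0.1], [-0.0, 0.3]]
crank [ 0.4667 -0.1995] 179.24 [[0.0, -0.0], [-0.0, 0.0]]
freez [ 0.4674 -0.198   3.1366  0.004 ]
unit [0.569  0.2295 0.0512] [[-0.2, -0.6], [1.4, -0.4], [-1.0, -0.0], [0.1, 1.8]] shaft [[0.5069 0.1713 0.055 ]] old [[0.5043 0.1698 0.055 ]]
tip ray [0.5122 0.1752 0.082 ]
```

Emit:
play_rows(
  series=[
    {"tx": 0,"ty": 0,"tz": 0.055,"turn": 0},
    {"tx": 0,"ty": 0,"tz": 0.06,"turn": 0},
    {"tx": 0,"ty": 0,"tz": 0.06,"turn": 0},
  ],
  gripper=0.6,
)

```text
time_s: 20.05
position: [0.6459, 0.1802, 0.306]
tcp_rot: [[-0.07, 0.998, -0.001], [0.998, 0.07, -0.0], [-0.0, -0.001, -1.0]]
force: [1.4, 0.0, 0.1]
opening: 0.196
```

Emit:
play_rows(
  series=[
    {"tx": -0.025,"ty": -0.0525,"tz": 0,"turn": -0.0074},
    {"tx": -0.025,"ty": -0.0525,"tz": 0,"turn": -0.0074},
    {"tx": -0.025,"ty": -0.0525,"tz": 0,"turn": -0.0074},
    {"tx": -0.025,"ty": -0.0525,"tz": 0,"turn": -0.0074},
    {"tx": -0.025,"ty": -0.0525,"tz": 0,"turn": -0.0074},
    {"tx": -0.025,"ty": -0.0525,"tz": 0,"turn": -0.0074},
    {"tx": -0.025,"ty": -0.0525,"tz": 0,"turn": -0.0074},
    {"tx": -0.025,"ty": -0.0525,"tz": 0,"turn": -0.0074},
    {"tx": -0.025,"ty": -0.0525,"tz": 0,"turn": -0.0074},
    {"tx": 0,"ty": 0,"tz": 0,"turn": 0},
  ],
)

```text
time_s: 21.05
position: [0.4647, -0.2023, 0.305]
tcp_rot: [[0.007, 1.0, 0.001], [1.0, -0.007, -0.003], [-0.003, 0.001, -1.0]]
force: [0.2, 0.7, 0.7]
opening: 0.599
```

```bash
python3 - <<'E'
from rig import bot,vision
import cv2,pickle
p=vision.capture('top'); pickle.dump(p,open('pics/t17.pkl','wb'))
cv2.imwrite('pics/t17.png',cv2.resize(p['pixels'][135:225,150:240],None,fx=7,fy=7,interpolation=cv2.INTER_CUBIC))
s=bot.read_state(); print(s['time_s'],s['position'],s['tcp_rot'][0])
E
```

```text
21.1 [ 0.46549883 -0.19997357  0.30491359] [0.00534547 0.999985   0.0011923 ]
```

View pics/t17.png

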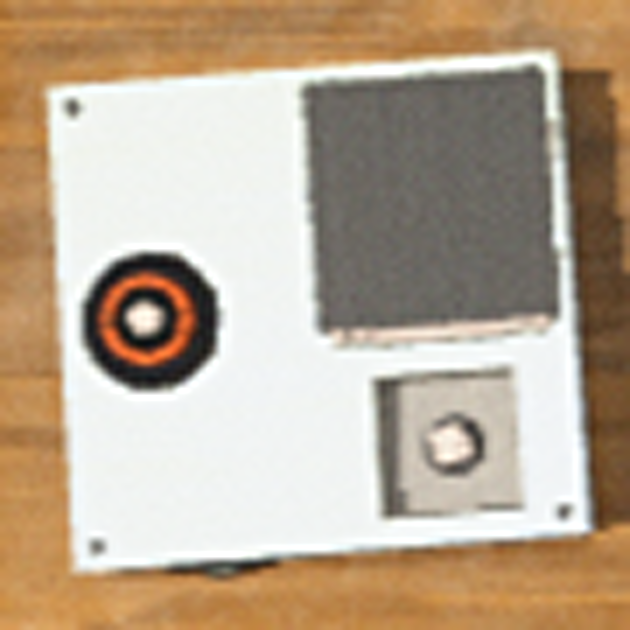

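```bash
python3 - <<'E'
from fit import *
T=pickle.load(open('pics/t17.pkl','rb'))
u=lambda uv:(np.array(uv)+.5)/7-.5+np.array((150,135))
P=[[.11,.115,.085],[.11,-.115,.085],[-.11,-.115,.085],[-.11,.115,.085],[-.033,-.023,.085],[-.033,-.087,.085],[-.097,-.087,.085],[-.097,-.023,.085],[0,.075,.089],[-.065,-.055,.082]]
uv=np.array([u(q) for q in [(48,88),(553,52),(590,535),(77,570),(378,378),(512,370),(522,510),(385,518),(147,320),(450,442)]])
v,r=fit([(T,P,uv)],[.565,.23,.07]);print('unit',v.round(4),np.degrees(v[2]),r.round(1).tolist(),'shaft',pose(v,[-.065,-.055,.055]).round(4))
print('tip',atz(T,uv[-1],.082).round(4))
E
```

```text
unit [0.5642 0.231  0.0701] 4.014145530466743 [[0.2, -0.0], [0.2, -0.1], [-0.2, -0.3], [-0.1, 0.2], [-0.7, 0.0], [0.4, -0.3], [0.3, -0.1], [-0.4, 0.2], [0.3, 0.1], [-0.1, 0.3]] shaft [[0.5032 0.1716 0.055 ]]
tip [0.5041 0.1713 0.082 ]
```

Emit:
play_rows(
  series=[
    {"tx": 0,"ty": 0.001,"tz": -0.06,"turn": 0},
    {"tx": 0,"ty": 0,"tz": -0.06,"turn": 0},
    {"tx": 0,"ty": 0,"tz": -0.055,"turn": 0},
    {"tx": 0,"ty": 0,"tz": -0.03,"turn": 0},
    {"tx": 0,"ty": 0,"tz": -0.0125,"turn": 0},
    {"tx": 0,"ty": 0,"tz": 0,"turn": 0},
  ],
)

```text
time_s: 21.7
position: [0.4667, -0.1957, 0.1294]
tcp_rot: [[-0.001, 1.0, -0.002], [1.0, 0.001, 0.001], [0.001, -0.002, -1.0]]
force: [-0.5, -0.8, 0.3]
opening: 0.599
```

Emit:
play_rows(
  series=[
    {"tx": 0,"ty": 0,"tz": 0,"turn": 0},
    {"tx": 0,"ty": 0,"tz": 0,"turn": 0},
    {"tx": 0,"ty": 0,"tz": 0,"turn": 0},
    {"tx": 0,"ty": 0,"tz": 0,"turn": 0},
    {"tx": 0,"ty": 0,"tz": 0,"turn": 0},
  ],
  gripper=0,
)

```text
time_s: 22.2
position: [0.4672, -0.1974, 0.1307]
tcp_rot: [[-0.0, 1.0, 0.002], [1.0, 0.0, -0.001], [-0.001, 0.002, -1.0]]
force: [-0.5, -0.1, 4.2]
opening: 0.278
```

Emit:
play_rows(
  series=[
    {"tx": 0,"ty": 0,"tz": 0.02,"turn": 0},
    {"tx": 0,"ty": 0,"tz": 0.05,"turn": 0},
    {"tx": 0,"ty": 0,"tz": 0.05,"turn": 0},
    {"tx": 0,"ty": 0,"tz": 0.05,"turn": 0},
    {"tx": 0,"ty": 0,"tz": 0.04,"turn": 0},
  ],
)

```text
time_s: 22.7
position: [0.4663, -0.1966, 0.2995]
tcp_rot: [[0.0, 1.0, -0.0], [1.0, -0.0, 0.0], [0.0, -0.0, -1.0]]
force: [0.5, -1.3, -3.8]
opening: 0.275
```

Emit:
play_rows(
  series=[
    {"tx": 0.0058,"ty": 0.0575,"tz": 0,"turn": 0.0084},
    {"tx": 0.0058,"ty": 0.0575,"tz": 0,"turn": 0.0084},
    {"tx": 0.0058,"ty": 0.0575,"tz": 0,"turn": 0.0084},
    {"tx": 0.0058,"ty": 0.0575,"tz": 0,"turn": 0.0084},
    {"tx": 0.0058,"ty": 0.0575,"tz": 0,"turn": 0.0084},
    {"tx": 0.0058,"ty": 0.0575,"tz": 0,"turn": 0.0084},
    {"tx": 0.0058,"ty": 0.0575,"tz": 0,"turn": 0.0084},
    {"tx": 0.0058,"ty": 0.0575,"tz": 0,"turn": 0.0084},
    {"tx": 0,"ty": 0,"tz": 0,"turn": 0},
  ],
)

```text
time_s: 23.6
position: [0.503, 0.1763, 0.2972]
tcp_rot: [[-0.076, 0.997, -0.001], [0.997, 0.076, 0.003], [0.003, -0.001, -1.0]]
force: [0.4, -0.9, -3.9]
opening: 0.271
```

Emit:
play_rows(
  series=[
    {"tx": 0,"ty": 0,"tz": -0.05,"turn": 0},
    {"tx": 0,"ty": 0,"tz": -0.04,"turn": 0},
    {"tx": 0,"ty": 0,"tz": 0,"turn": 0},
    {"tx": 0,"ty": 0,"tz": 0,"turn": 0},
  ],
)

```text
time_s: 24.0
position: [0.5034, 0.1705, 0.2255]
tcp_rot: [[-0.07, 0.998, -0.003], [0.998, 0.07, -0.0], [-0.0, -0.003, -1.0]]
force: [1.3, -0.9, -4.6]
opening: 0.276
```

```bash
python3 look.py s18 140,90,260,210; python3 - <<'E'
from pitch import *
from rig import bot
p=pickle.load(open('pics/s18.pkl','rb'))
s=bot.read_state(); t=s['position']; h=np.arctan2(s['tcp_rot'][1][0],s['tcp_rot'][0][0])
im=cv2.resize(p['pixels'][90:210,140:260],None,fx=6,fy=6,interpolation=cv2.INTER_CUBIC)
def bx(x0,x1,y0,y1,z0,z1,col):
    P=[[x,y,z] for z in (z0,z1) for x,y in ((x0,y0),(x1,y0),(x1,y1),(x0,y1))]
    q=(proj(p,crankpts(t,h,0,P,dz=.0737))-(140,90)+.5)*6-.5; q=q.round().astype(int)
    for a,b in [(0,1),(1,2),(2,3),(3,0),(4,5),(5,6),(6,7),(7,4),(0,4),(1,5),(2,6),(3,7)]: cv2.line(im,q[a].tolist(),q[b].tolist(),col,1,cv2.LINE_AA)
bx(-.017,.017,-.017,.017,0,.05,(255,0,0)); bx(-.035,.077,-.009,.009,.05,.06,(0,255,0)); bx(.054,.076,-.011,.011,.06,.11,(255,255,0))
cv2.imwrite('pics/s18o.png',im)
E
```

```text
24.05 [0.5045 0.1706 0.2266] 94.0 [ 0.2 -0.5 -3.8] [ 0.03 -0.07 -0.03] 0.275
```

View pics/s18o.png

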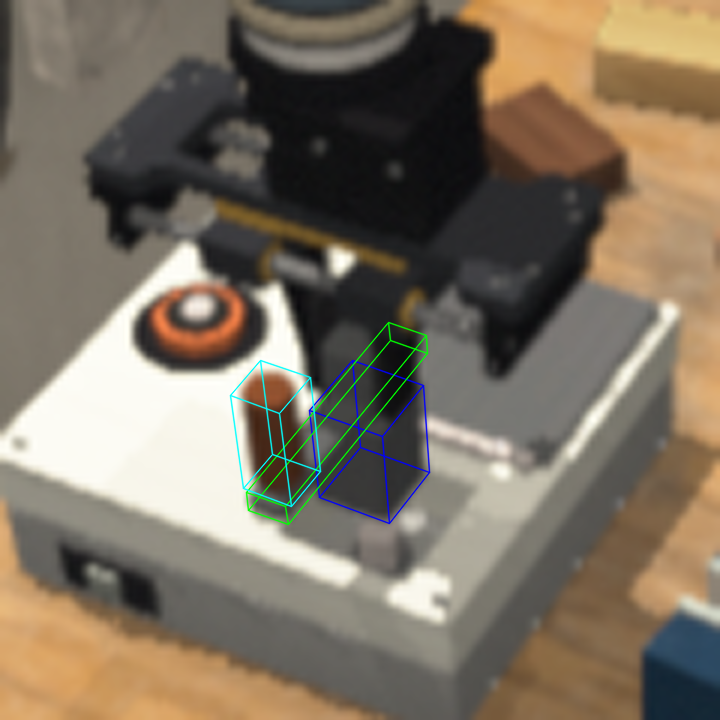

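Emit:
play_rows(
  series=[
    {"tx": 0,"ty": 0,"tz": -0.012,"turn": 0},
    {"tx": 0,"ty": 0,"tz": -0.012,"turn": 0},
    {"tx": 0,"ty": 0,"tz": -0.01,"turn": 0},
    {"tx": 0,"ty": 0,"tz": 0,"turn": 0},
  ],
)

```text
time_s: 24.45
position: [0.5042, 0.1707, 0.198]
tcp_rot: [[-0.071, 0.998, 0.0], [0.998, 0.071, -0.001], [-0.001, 0.0, -1.0]]
force: [0.9, -1.2, -4.1]
opening: 0.273
```

Emit:
play_rows(
  series=[
    {"tx": 0,"ty": 0,"tz": -0.008,"turn": 0},
    {"tx": 0,"ty": 0,"tz": -0.008,"turn": 0},
    {"tx": 0,"ty": 0,"tz": -0.006,"turn": 0},
    {"tx": 0,"ty": 0,"tz": 0,"turn": 0},
  ],
)

```text
time_s: 24.85
position: [0.5044, 0.1706, 0.1804]
tcp_rot: [[-0.071, 0.997, 0.001], [0.997, 0.071, -0.001], [-0.001, 0.001, -1.0]]
force: [2.0, -3.1, -6.8]
opening: 0.273
```

Emit:
play_rows(
  series=[
    {"tx": 0,"ty": 0,"tz": -0.002,"turn": 0},
    {"tx": 0,"ty": 0,"tz": 0,"turn": 0},
    {"tx": 0,"ty": 0,"tz": 0,"turn": 0},
  ],
)

```text
time_s: 25.15
position: [0.5044, 0.1707, 0.1798]
tcp_rot: [[-0.071, 0.997, 0.001], [0.997, 0.071, -0.001], [-0.001, 0.001, -1.0]]
force: [1.6, -5.3, -4.1]
opening: 0.272
```

```bash
python3 look.py s19 140,90,260,210
```

```text
25.2 [0.5044 0.1707 0.1798] 94.06 [ 3.1 -4.8 -4.1] [-0.99 -0.61  0.02] 0.274
```

View pics/s19.png

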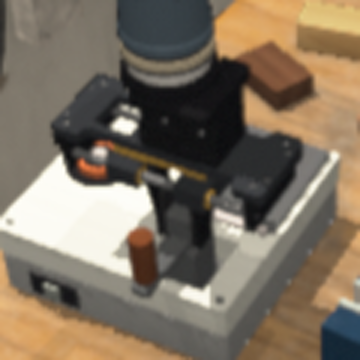

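Emit:
play_rows(
  series=[
    {"tx": 0.0015,"ty": -0.0025,"tz": 0,"turn": 0},
    {"tx": 0,"ty": 0,"tz": -0.003,"turn": 0},
    {"tx": 0,"ty": 0,"tz": 0,"turn": 0},
  ],
)

```text
time_s: 25.5
position: [0.5049, 0.1702, 0.1797]
tcp_rot: [[-0.07, 0.998, 0.001], [0.998, 0.069, 0.002], [0.002, 0.001, -1.0]]
force: [-3.3, 0.8, 14.6]
opening: 0.272
```

Seated: the floor reaction shows at TCP z 0.1797, so the hub's underside is at 0.055. I'll release the boss and go to the handle.

Emit:
play_rows(
  series=[
    {"tx": 0,"ty": 0,"tz": 0,"turn": 0},
    {"tx": 0,"ty": 0,"tz": 0,"turn": 0},
    {"tx": 0,"ty": 0,"tz": 0,"turn": 0},
    {"tx": 0,"ty": 0,"tz": 0.04,"turn": 0},
    {"tx": 0,"ty": 0,"tz": 0.05,"turn": 0},
    {"tx": -0.04,"ty": -0.003,"tz": 0,"turn": 0},
    {"tx": -0.04,"ty": -0.003,"tz": 0,"turn": 0},
    {"tx": 0,"ty": 0,"tz": 0,"turn": 0},
  ],
  gripper=0.5,
)

```text
time_s: 26.3
position: [0.4353, 0.1641, 0.2485]
tcp_rot: [[-0.071, 0.997, -0.008], [0.997, 0.071, -0.0], [0.0, -0.008, -1.0]]
force: [-0.3, 0.2, -0.4]
opening: 0.498
```

```bash
python3 look.py s20 140,90,260,210
```

```text
26.35 [0.4384 0.1643 0.2488] 94.05 [ 0.8 -0.5  0.6] [ 0.07 -0.03 -0.01] 0.501
```

View pics/s20.png

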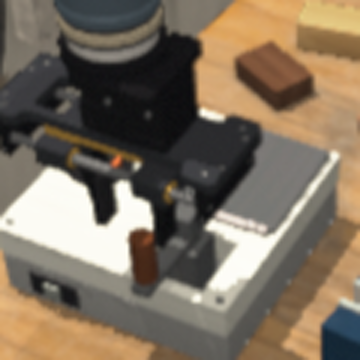

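Emit:
play_rows(
  series=[
    {"tx": 0,"ty": 0,"tz": -0.03,"turn": 0},
    {"tx": 0,"ty": 0,"tz": -0.026,"turn": 0},
    {"tx": 0,"ty": 0,"tz": -0.01,"turn": 0},
    {"tx": 0,"ty": 0,"tz": 0,"turn": 0},
  ],
)

```text
time_s: 26.75
position: [0.4413, 0.1642, 0.1952]
tcp_rot: [[-0.07, 0.998, -0.002], [0.998, 0.07, -0.0], [0.0, -0.002, -1.0]]
force: [-1.1, 0.0, 1.0]
opening: 0.502
```

Emit:
play_rows(
  series=[
    {"tx": 0,"ty": 0,"tz": 0,"turn": 0},
    {"tx": 0,"ty": 0,"tz": 0,"turn": 0},
    {"tx": 0,"ty": 0,"tz": 0,"turn": 0},
    {"tx": 0,"ty": 0,"tz": 0,"turn": 0},
  ],
  gripper=0,
)

```text
time_s: 27.15
position: [0.4414, 0.1643, 0.1969]
tcp_rot: [[-0.07, 0.998, 0.001], [0.998, 0.07, 0.0], [0.0, 0.001, -1.0]]
force: [0.1, -0.3, 1.1]
opening: 0.241
```

```bash
python3 look.py s21 140,90,260,210; python3 - <<'E'
import numpy as np
a0=183.5
for d in (10,20):
  print(d)
  a=np.radians(a0-np.arange(0,371,d)); P=np.c_[np.cos(a),np.sin(a)]*.065; D=np.diff(P,axis=0)/.8
  for i,q in enumerate(D): print(round(a0-d*i),q.round(4).tolist())
E
```

```text
27.2 [0.4414 0.1643 0.1969] 94.03 [0.1 0.4 1.1] [ 0.07 -0.03  0.01] 0.238
10
184 [0.0004, 0.0142]
174 [0.0028, 0.0139]
164 [0.0052, 0.0132]
154 [0.0074, 0.0121]
144 [0.0094, 0.0106]
134 [0.0111, 0.0088]
124 [0.0124, 0.0068]
114 [0.0134, 0.0045]
104 [0.014, 0.0021]
94 [0.0142, -0.0004]
84 [0.0139, -0.0028]
74 [0.0132, -0.0052]
64 [0.0121, -0.0074]
54 [0.0106, -0.0094]
44 [0.0088, -0.0111]
34 [0.0068, -0.0124]
24 [0.0045, -0.0134]
14 [0.0021, -0.014]
4 [-0.0004, -0.0142]
-6 [-0.0028, -0.0139]
-16 [-0.0052, -0.0132]
-26 [-0.0074, -0.0121]
-36 [-0.0094, -0.0106]
-46 [-0.0111, -0.0088]
-56 [-0.0124, -0.0068]
-66 [-0.0134, -0.0045]
-76 [-0.014, -0.0021]
-86 [-0.0142, 0.0004]
-96 [-0.0139, 0.0028]
-106 [-0.0132, 0.0052]
-116 [-0.0121, 0.0074]
-126 [-0.0106, 0.0094]
-136 [-0.0088, 0.0111]
-146 [-0.0068, 0.0124]
-156 [-0.0045, 0.0134]
-166 [-0.0021, 0.014]
-176 [0.0004, 0.0142]
20
184 [0.0032, 0.028]
164 [0.0126, 0.0253]
144 [0.0205, 0.0194]
124 [0.0259, 0.0113]
104 [0.0282, 0.0017]
84 [0.0271, -0.008]
64 [0.0227, -0.0168]
44 [0.0156, -0.0235]
24 [0.0066, -0.0274]
4 [-0.0032, -0.028]
-16 [-0.0126, -0.0253]
-36 [-0.0205, -0.0194]
-56 [-0.0259, -0.0113]
-76 [-0.0282, -0.0017]
-96 [-0.0271, 0.008]
-116 [-0.0227, 0.0168]
-136 [-0.0156, 0.0235]
-156 [-0.0066, 0.0274]
```

View pics/s21.png

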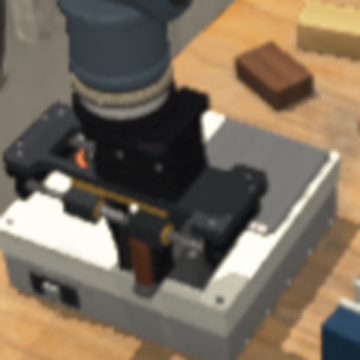

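Emit:
play_rows(
  series=[
    {"tx": 0.0004,"ty": 0.0142,"tz": 0,"turn": 0},
    {"tx": 0.0028,"ty": 0.0139,"tz": 0,"turn": 0},
    {"tx": 0.0052,"ty": 0.0132,"tz": 0,"turn": 0},
    {"tx": 0.0074,"ty": 0.0121,"tz": 0,"turn": 0},
    {"tx": 0.0094,"ty": 0.0106,"tz": 0,"turn": 0},
    {"tx": 0.0111,"ty": 0.0088,"tz": 0,"turn": 0},
    {"tx": 0.0124,"ty": 0.0068,"tz": 0,"turn": 0},
    {"tx": 0.0134,"ty": 0.0045,"tz": 0,"turn": 0},
    {"tx": 0.014,"ty": 0.0021,"tz": 0,"turn": 0},
  ],
)

```text
time_s: 28.1
position: [0.5015, 0.2355, 0.1968]
tcp_rot: [[-0.071, 0.997, -0.001], [0.997, 0.071, 0.002], [0.002, -0.001, -1.0]]
force: [-2.6, 0.9, 5.5]
opening: 0.244
```

```bash
python3 look.py s22 140,90,260,210
```

```text
28.15 [0.5042 0.2355 0.1969] 94.08 [0.6 1.6 3.6] [0.26 0.33 0.02] 0.245
```

View pics/s22.png

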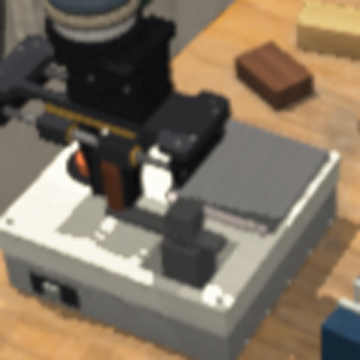

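Emit:
play_rows(
  series=[
    {"tx": 0.028,"ty": -0.0032,"tz": 0,"turn": 0},
    {"tx": 0.0253,"ty": -0.0126,"tz": 0,"turn": 0},
    {"tx": 0.0194,"ty": -0.0205,"tz": 0,"turn": 0},
    {"tx": 0.0113,"ty": -0.0259,"tz": 0,"turn": 0},
    {"tx": 0.0017,"ty": -0.0282,"tz": 0,"turn": 0},
    {"tx": -0.008,"ty": -0.0271,"tz": 0,"turn": 0},
    {"tx": -0.0168,"ty": -0.0227,"tz": 0,"turn": 0},
    {"tx": -0.0235,"ty": -0.0156,"tz": 0,"turn": 0},
    {"tx": -0.0274,"ty": -0.0066,"tz": 0,"turn": 0},
  ],
)

```text
time_s: 29.05
position: [0.5112, 0.1044, 0.1965]
tcp_rot: [[-0.068, 0.998, 0.005], [0.998, 0.068, 0.003], [0.003, 0.005, -1.0]]
force: [2.3, 7.1, -3.0]
opening: 0.241
```

```bash
python3 look.py s23 140,90,260,210
```

```text
29.1 [0.5063 0.1042 0.1961] 93.95 [-1.4  1.3  4.8] [ 0.59 -0.32  0.02] 0.242
```

View pics/s23.png

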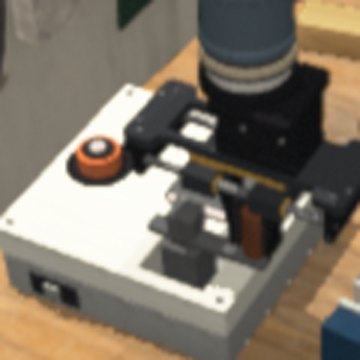

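The drum at (98,150) is visibly higher and the crank hub at (188,260) stays upright in the well. Winding on.

Emit:
play_rows(
  series=[
    {"tx": -0.028,"ty": 0.0032,"tz": 0,"turn": 0},
    {"tx": -0.0253,"ty": 0.0126,"tz": 0,"turn": 0},
    {"tx": -0.0194,"ty": 0.0205,"tz": 0,"turn": 0},
    {"tx": -0.0113,"ty": 0.0259,"tz": 0,"turn": 0},
    {"tx": -0.0017,"ty": 0.0282,"tz": 0,"turn": 0},
    {"tx": 0.008,"ty": 0.0271,"tz": 0,"turn": 0},
    {"tx": 0.0168,"ty": 0.0227,"tz": 0,"turn": 0},
    {"tx": 0.0235,"ty": 0.0156,"tz": 0,"turn": 0},
    {"tx": 0.0274,"ty": 0.0066,"tz": 0,"turn": 0},
  ],
)

```text
time_s: 30.0
position: [0.5015, 0.2359, 0.1967]
tcp_rot: [[-0.073, 0.997, -0.002], [0.997, 0.073, 0.001], [0.001, -0.002, -1.0]]
force: [-2.6, -1.8, 1.4]
opening: 0.244
```

Emit:
play_rows(
  series=[
    {"tx": 0.028,"ty": -0.0032,"tz": 0,"turn": 0},
    {"tx": 0.0253,"ty": -0.0126,"tz": 0,"turn": 0},
    {"tx": 0.0194,"ty": -0.0205,"tz": 0,"turn": 0},
    {"tx": 0.0113,"ty": -0.0259,"tz": 0,"turn": 0},
    {"tx": 0.0017,"ty": -0.0282,"tz": 0,"turn": 0},
    {"tx": -0.008,"ty": -0.0271,"tz": 0,"turn": 0},
    {"tx": -0.0168,"ty": -0.0227,"tz": 0,"turn": 0},
    {"tx": -0.0235,"ty": -0.0156,"tz": 0,"turn": 0},
    {"tx": -0.0274,"ty": -0.0066,"tz": 0,"turn": 0},
  ],
)

```text
time_s: 30.9
position: [0.5114, 0.1043, 0.1965]
tcp_rot: [[-0.068, 0.998, 0.004], [0.998, 0.068, 0.003], [0.003, 0.004, -1.0]]
force: [2.0, 7.7, -3.0]
opening: 0.238
```

Emit:
play_rows(
  series=[
    {"tx": -0.028,"ty": 0.0032,"tz": 0,"turn": 0},
    {"tx": -0.0253,"ty": 0.0126,"tz": 0,"turn": 0},
    {"tx": -0.0194,"ty": 0.0205,"tz": 0,"turn": 0},
    {"tx": -0.0113,"ty": 0.0259,"tz": 0,"turn": 0},
    {"tx": -0.0017,"ty": 0.0282,"tz": 0,"turn": 0},
    {"tx": 0.008,"ty": 0.0271,"tz": 0,"turn": 0},
    {"tx": 0.0168,"ty": 0.0227,"tz": 0,"turn": 0},
    {"tx": 0.0235,"ty": 0.0156,"tz": 0,"turn": 0},
    {"tx": 0.0274,"ty": 0.0066,"tz": 0,"turn": 0},
  ],
)

```text
time_s: 31.8
position: [0.5015, 0.2359, 0.1967]
tcp_rot: [[-0.073, 0.997, -0.002], [0.997, 0.073, 0.001], [0.001, -0.002, -1.0]]
force: [-2.0, -2.8, 2.0]
opening: 0.242
```

Emit:
play_rows(
  series=[
    {"tx": 0.028,"ty": -0.0032,"tz": 0,"turn": 0},
    {"tx": 0.0253,"ty": -0.0126,"tz": 0,"turn": 0},
    {"tx": 0.0194,"ty": -0.0205,"tz": 0,"turn": 0},
    {"tx": 0.0113,"ty": -0.0259,"tz": 0,"turn": 0},
    {"tx": 0.0017,"ty": -0.0282,"tz": 0,"turn": 0},
    {"tx": -0.008,"ty": -0.0271,"tz": 0,"turn": 0},
    {"tx": -0.0168,"ty": -0.0227,"tz": 0,"turn": 0},
    {"tx": -0.0235,"ty": -0.0156,"tz": 0,"turn": 0},
    {"tx": -0.0274,"ty": -0.0066,"tz": 0,"turn": 0},
  ],
)

```text
time_s: 32.7
position: [0.5114, 0.1043, 0.1965]
tcp_rot: [[-0.068, 0.998, 0.004], [0.998, 0.068, 0.003], [0.003, 0.004, -1.0]]
force: [1.8, 9.1, -2.9]
opening: 0.243
```

```bash
python3 look.py s24 140,90,260,210
```

```text
32.75 [0.5066 0.1042 0.1961] 93.95 [-2.3  2.   5.7] [ 0.66 -0.24  0.01] 0.242
```

View pics/s24.png

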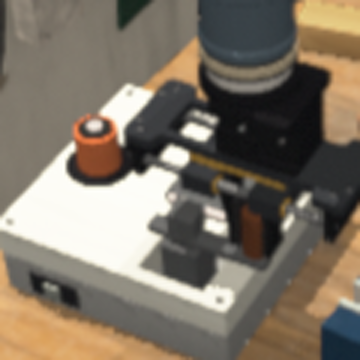

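Emit:
play_rows(
  series=[
    {"tx": -0.028,"ty": 0.0032,"tz": 0,"turn": 0},
    {"tx": -0.0253,"ty": 0.0126,"tz": 0,"turn": 0},
    {"tx": -0.0194,"ty": 0.0205,"tz": 0,"turn": 0},
    {"tx": -0.0113,"ty": 0.0259,"tz": 0,"turn": 0},
    {"tx": -0.0017,"ty": 0.0282,"tz": 0,"turn": 0},
    {"tx": 0.008,"ty": 0.0271,"tz": 0,"turn": 0},
    {"tx": 0.0168,"ty": 0.0227,"tz": 0,"turn": 0},
    {"tx": 0,"ty": 0,"tz": 0,"turn": 0},
    {"tx": 0,"ty": 0,"tz": 0,"turn": 0},
    {"tx": 0,"ty": 0,"tz": 0,"turn": 0},
  ],
)

```text
time_s: 33.75
position: [0.4616, 0.2172, 0.1969]
tcp_rot: [[-0.07, 0.998, 0.001], [0.998, 0.07, 0.003], [0.002, 0.001, -1.0]]
force: [-2.9, 3.7, 6.1]
opening: 0.242
```

```bash
python3 look.py s25 140,90,260,210; python3 -c "
from rig import bot;print(bot.read_state()['joint_positions'])"
```

```text
33.8 [0.4616 0.2171 0.1969] 94.03 [-2.7  2.8  6.3] [0.78 0.38 0.02] 0.242
[ 12.56035818  29.7161351  103.73509101   0.16935158  46.45023334
 -81.58668161]
```

View pics/s25.png

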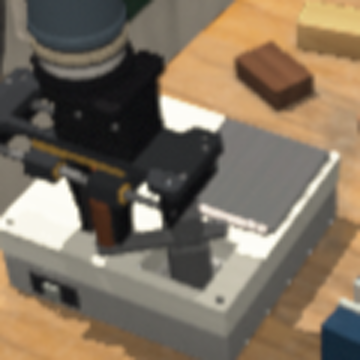

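Emit:
play_rows(
  series=[
    {"tx": 0,"ty": 0,"tz": 0,"turn": 0},
    {"tx": 0,"ty": 0,"tz": 0,"turn": 0},
    {"tx": 0,"ty": 0,"tz": 0,"turn": 0},
    {"tx": 0,"ty": 0,"tz": 0.04,"turn": 0},
    {"tx": 0,"ty": 0,"tz": 0.04,"turn": 0},
  ],
  gripper=0.5,
)

```text
time_s: 34.3
position: [0.4607, 0.2151, 0.2598]
tcp_rot: [[-0.07, 0.998, -0.004], [0.998, 0.07, -0.001], [-0.001, -0.004, -1.0]]
force: [-0.5, 0.8, 0.5]
opening: 0.493
```

Emit:
play_rows(
  series=[
    {"tx": 0.0092,"ty": -0.0098,"tz": 0,"turn": -0.1417},
    {"tx": 0.0092,"ty": -0.0098,"tz": 0,"turn": -0.1417},
    {"tx": 0.0092,"ty": -0.0098,"tz": 0,"turn": -0.1417},
    {"tx": 0.0092,"ty": -0.0098,"tz": 0,"turn": -0.1417},
    {"tx": 0.0092,"ty": -0.0098,"tz": 0,"turn": -0.1417},
    {"tx": 0.0092,"ty": -0.0098,"tz": 0,"turn": -0.1417},
    {"tx": 0,"ty": 0,"tz": 0,"turn": 0},
    {"tx": 0,"ty": 0,"tz": 0,"turn": 0},
  ],
)

```text
time_s: 35.1
position: [0.5052, 0.1682, 0.26]
tcp_rot: [[0.729, 0.684, -0.001], [0.684, -0.729, -0.0], [-0.001, -0.001, -1.0]]
force: [-0.6, -0.1, 0.4]
opening: 0.501
```

```bash
python3 look.py s26 140,90,260,210; python3 - <<'E'
from pitch import *
p=pickle.load(open('pics/s26.pkl','rb'))
im=cv2.resize(p['pixels'][90:210,140:260],None,fx=6,fy=6,interpolation=cv2.INTER_CUBIC)
v=[.5055,.1698,np.radians(133)]
for b,col in (((-.017,.017,-.017,.017,0,.05),(255,0,0)),((-.035,.077,-.009,.009,.05,.06),(0,255,0)),((-.013,.013,-.012,.012,.06,.085),(0,0,255)),((.054,.076,-.011,.011,.06,.11),(255,255,0))):
    for a,c,_ in box(v,*b,z0=.055):
        q=((proj(p,[a,c])-(140,90)+.5)*6-.5).round().astype(int); cv2.line(im,q[0].tolist(),q[1].tolist(),col,1,cv2.LINE_AA)
cv2.imwrite('pics/s26o.png',im)
E
```

```text
35.15 [0.5049 0.1685 0.26  ] 43.16 [0.  0.9 0.4] [-0.05  0.02  0.02] 0.502
```

View pics/s26o.png

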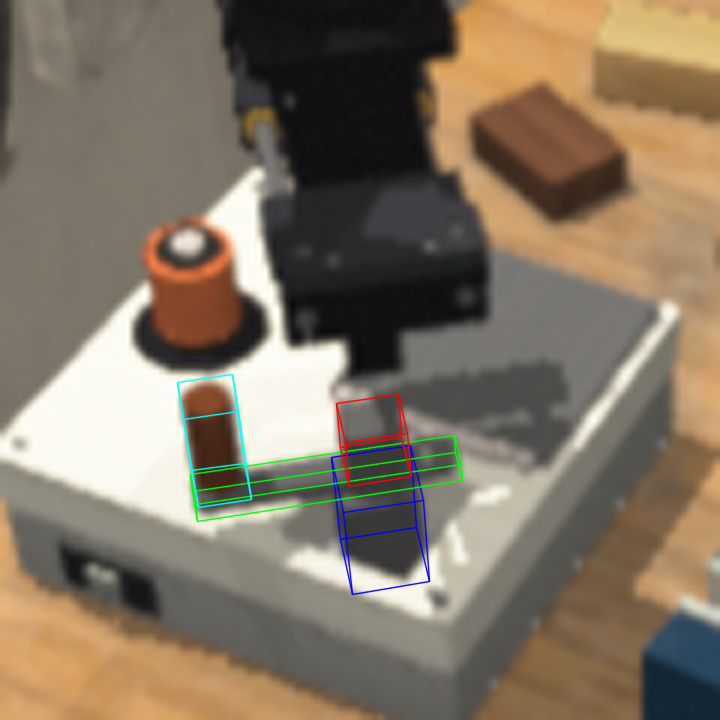

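```bash
python3 - <<'E'
from fit import *
p=pickle.load(open('pics/s26.pkl','rb'))
for nm,v in (('comb',[.5652,.2293,.0719]),('top',[.5642,.231,.0701])):
  for L in (.030,.033,.036,.037,.039,.042):
    q=(proj(p,pose(v,[[0,.075,.089+L],[0,.075,.049+L],[0,.075,.085]]))-(140,90)+.5)*6-.5; print(nm,L,q.round(0).tolist())
s=pickle.load(open('pics/s16.pkl','rb')); im=s['pixels'][90:210,140:260]; cv2.imwrite('pics/d0.png',cv2.resize(im,None,fx=6,fy=6,interpolation=cv2.INTER_CUBIC)[180:400,100:350])
cv2.imwrite('pics/d1.png',cv2.resize(p['pixels'][90:210,140:260],None,fx=6,fy=6,interpolation=cv2.INTER_CUBIC)[180:400,100:350])
a=cv2.imread('pics/d0.png');b=cv2.imread('pics/d1.png'); cv2.imwrite('pics/d01.png',cv2.resize(np.hstack([a,b]),None,fx=1.5,fy=1.5))
E
```

```text
comb 0.03 [[193.0, 275.0], [203.0, 342.0], [202.0, 332.0]]
comb 0.033 [[192.0, 270.0], [202.0, 337.0], [202.0, 332.0]]
comb 0.036 [[192.0, 265.0], [202.0, 332.0], [202.0, 332.0]]
comb 0.037 [[191.0, 263.0], [201.0, 330.0], [202.0, 332.0]]
comb 0.039 [[191.0, 259.0], [201.0, 327.0], [202.0, 332.0]]
comb 0.042 [[190.0, 254.0], [200.0, 322.0], [202.0, 332.0]]
top 0.03 [[189.0, 275.0], [199.0, 342.0], [198.0, 332.0]]
top 0.033 [[188.0, 270.0], [198.0, 337.0], [198.0, 332.0]]
top 0.036 [[187.0, 264.0], [198.0, 332.0], [198.0, 332.0]]
top 0.037 [[187.0, 263.0], [197.0, 330.0], [198.0, 332.0]]
top 0.039 [[187.0, 259.0], [197.0, 327.0], [198.0, 332.0]]
top 0.042 [[186.0, 254.0], [196.0, 322.0], [198.0, 332.0]]
```

View pics/d01.png

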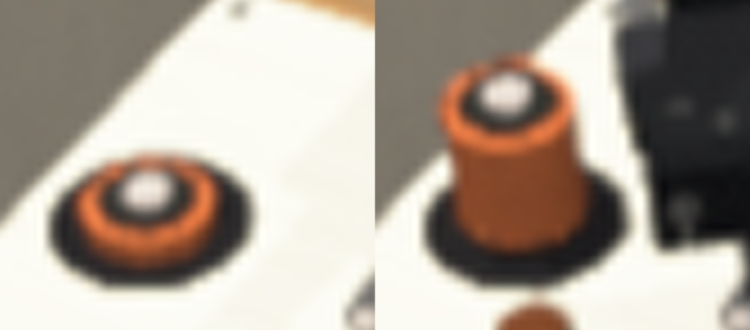

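The drum's top ring has moved 11 px since the start, about 37–38 mm, which agrees with the 37 mm from the winding angle of about 1130°. Next I'll grasp the boss.

Emit:
play_rows(
  series=[
    {"tx": 0.0005,"ty": 0.0012,"tz": -0.04,"turn": 0},
    {"tx": 0,"ty": 0,"tz": -0.04,"turn": 0},
    {"tx": 0,"ty": 0,"tz": -0.018,"turn": 0},
    {"tx": 0,"ty": 0,"tz": 0,"turn": 0},
  ],
)

```text
time_s: 35.55
position: [0.5038, 0.1696, 0.1798]
tcp_rot: [[0.729, 0.684, -0.006], [0.684, -0.73, -0.001], [-0.005, -0.003, -1.0]]
force: [-0.8, 1.0, -0.1]
opening: 0.501
```

Emit:
play_rows(
  series=[
    {"tx": 0,"ty": 0,"tz": 0,"turn": 0},
    {"tx": 0,"ty": 0,"tz": 0,"turn": 0},
    {"tx": 0,"ty": 0,"tz": 0,"turn": 0},
    {"tx": 0,"ty": 0,"tz": 0,"turn": 0},
  ],
  gripper=0,
)

```text
time_s: 35.95
position: [0.5064, 0.1695, 0.183]
tcp_rot: [[0.731, 0.682, 0.002], [0.682, -0.731, 0.0], [0.002, 0.001, -1.0]]
force: [-0.3, 1.1, 3.3]
opening: 0.274
```

Emit:
play_rows(
  series=[
    {"tx": 0,"ty": 0,"tz": 0.01,"turn": 0},
    {"tx": 0,"ty": 0,"tz": 0.015,"turn": 0},
    {"tx": 0,"ty": 0,"tz": 0.02,"turn": 0},
    {"tx": 0,"ty": 0,"tz": 0.04,"turn": 0},
    {"tx": 0,"ty": 0,"tz": 0.05,"turn": 0},
  ],
)

```text
time_s: 36.45
position: [0.5038, 0.1689, 0.2899]
tcp_rot: [[0.731, 0.682, -0.006], [0.682, -0.731, -0.001], [-0.006, -0.003, -1.0]]
force: [0.5, -0.5, -4.6]
opening: 0.277
```

```bash
python3 look.py s27 140,60,260,210
```

```text
36.5 [0.5074 0.1696 0.2975] 43.05 [ 1.9  0.6 -0. ] [-0.05 -0.19 -0.04] 0.274
```

View pics/s27.png

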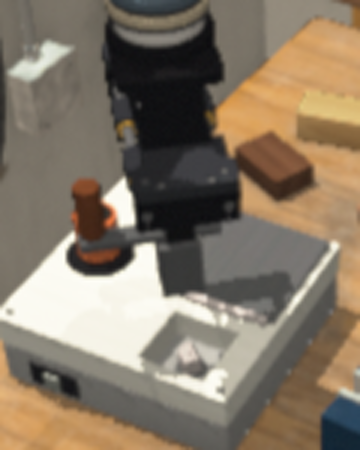

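Emit:
play_rows(
  series=[
    {"tx": 0,"ty": 0,"tz": 0.0125,"turn": 0.087},
    {"tx": -0.0063,"ty": -0.051,"tz": 0,"turn": 0.087},
    {"tx": -0.0063,"ty": -0.051,"tz": 0,"turn": 0.087},
    {"tx": -0.0063,"ty": -0.051,"tz": 0,"turn": 0.087},
    {"tx": -0.0063,"ty": -0.051,"tz": 0,"turn": 0.087},
    {"tx": -0.0063,"ty": -0.051,"tz": 0,"turn": 0.087},
    {"tx": -0.0063,"ty": -0.051,"tz": 0,"turn": 0.087},
    {"tx": -0.0063,"ty": -0.051,"tz": 0,"turn": 0.087},
    {"tx": -0.0063,"ty": -0.051,"tz": 0,"turn": 0.087},
    {"tx": -0.0063,"ty": -0.051,"tz": 0,"turn": 0},
  ],
)

```text
time_s: 37.5
position: [0.4592, -0.199, 0.3003]
tcp_rot: [[-0.001, 1.0, -0.001], [1.0, 0.001, 0.001], [0.001, -0.001, -1.0]]
force: [1.6, 0.2, -4.8]
opening: 0.275
```

Emit:
play_rows(
  series=[
    {"tx": 0,"ty": 0,"tz": -0.05,"turn": 0},
    {"tx": 0,"ty": 0,"tz": -0.06,"turn": 0},
    {"tx": 0,"ty": 0,"tz": -0.05,"turn": 0},
    {"tx": 0,"ty": 0,"tz": -0.025,"turn": 0},
    {"tx": 0,"ty": 0,"tz": 0,"turn": 0},
  ],
)

```text
time_s: 38.0
position: [0.4584, -0.1967, 0.1496]
tcp_rot: [[0.0, 1.0, -0.007], [1.0, -0.0, 0.005], [0.005, -0.007, -1.0]]
force: [-0.1, 0.5, -4.1]
opening: 0.273
```

```bash
python3 look.py s28 260,130,420,320
```

```text
38.05 [ 0.4596 -0.1974  0.1512] 90.0 [ 0.5  0.2 -4.1] [-0.04 -0.08  0.01] 0.273
```

View pics/s28.png

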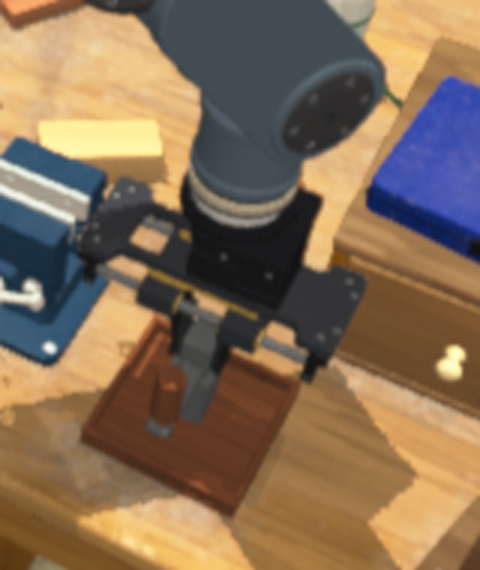

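Emit:
play_rows(
  series=[
    {"tx": 0,"ty": 0,"tz": -0.012,"turn": 0},
    {"tx": 0,"ty": 0,"tz": -0.008,"turn": 0},
    {"tx": 0,"ty": 0,"tz": 0,"turn": 0},
  ],
)

```text
time_s: 38.35
position: [0.4605, -0.1978, 0.1361]
tcp_rot: [[-0.0, 1.0, 0.0], [1.0, 0.0, -0.0], [-0.0, 0.0, -1.0]]
force: [-0.1, -0.4, -4.4]
opening: 0.277
```

Emit:
play_rows(
  series=[
    {"tx": 0,"ty": 0,"tz": -0.003,"turn": 0},
    {"tx": 0,"ty": 0,"tz": -0.002,"turn": 0},
    {"tx": 0,"ty": 0,"tz": 0,"turn": 0},
  ],
)

```text
time_s: 38.65
position: [0.4608, -0.198, 0.1342]
tcp_rot: [[-0.0, 1.0, 0.002], [1.0, 0.0, -0.001], [-0.001, 0.002, -1.0]]
force: [-3.5, 1.4, 11.7]
opening: 0.27
```

Floor contact is felt. Release, rise and inspect.

Emit:
play_rows(
  series=[
    {"tx": 0,"ty": 0,"tz": 0,"turn": 0},
    {"tx": 0,"ty": 0,"tz": 0,"turn": 0},
    {"tx": 0,"ty": 0,"tz": 0,"turn": 0},
    {"tx": 0,"ty": 0,"tz": 0.03,"turn": 0},
    {"tx": 0,"ty": 0,"tz": 0.05,"turn": 0},
    {"tx": 0,"ty": 0,"tz": 0.05,"turn": 0},
    {"tx": 0,"ty": 0,"tz": 0.05,"turn": 0},
    {"tx": 0,"ty": 0,"tz": 0.03,"turn": 0},
  ],
  gripper=0.5,
)

```text
time_s: 39.45
position: [0.4612, -0.1983, 0.303]
tcp_rot: [[-0.0, 1.0, 0.004], [1.0, 0.0, -0.003], [-0.003, 0.004, -1.0]]
force: [-0.1, -0.2, -0.4]
opening: 0.498
```

Emit:
play_rows(
  series=[
    {"tx": 0.03,"ty": 0.05,"tz": 0.01,"turn": 0},
    {"tx": 0.03,"ty": 0.05,"tz": 0.01,"turn": 0},
    {"tx": 0.03,"ty": 0.05,"tz": 0.01,"turn": 0},
    {"tx": 0.03,"ty": 0.05,"tz": 0,"turn": 0},
    {"tx": 0,"ty": 0,"tz": 0,"turn": 0},
  ],
)

```text
time_s: 39.95
position: [0.5586, -0.0333, 0.3242]
tcp_rot: [[-0.006, 1.0, 0.003], [1.0, 0.006, 0.002], [0.002, 0.003, -1.0]]
force: [-0.4, -0.8, -0.4]
opening: 0.497
```

```bash
python3 - <<'E'
from rig import bot,vision
import cv2,pickle
for n in ('scene','top'):
    p=vision.capture(n); pickle.dump(p,open(f'pics/{n}29.pkl','wb'))
    b=(100,70,370,320) if n=='scene' else (140,110,370,270)
    cv2.imwrite(f'pics/{n}29.png',cv2.resize(p['pixels'][b[1]:b[3],b[0]:b[2]],None,fx=2.4 if n=='scene' else 3,fy=2.4 if n=='scene' else 3,interpolation=cv2.INTER_CUBIC))
s=bot.read_state(); print(s['time_s'],s['position'],s['force'])
E
```

```text
40.05 [ 0.55639663 -0.03679437  0.32351644] [-0.41456541 -0.38174909 -0.43508793]
```

View pics/scene29.png

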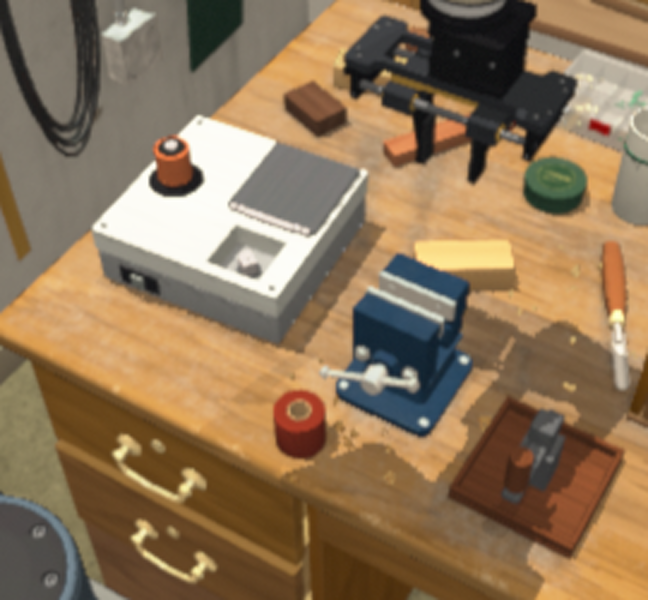

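View pics/top29.png

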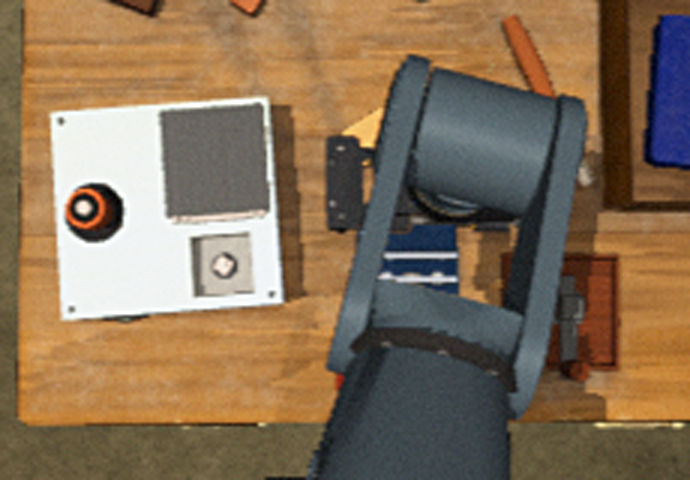

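```bash
python3 - <<'E'
from fit import *
S=pickle.load(open('pics/scene29.pkl','rb')); T=pickle.load(open('pics/top29.pkl','rb'))
v=[.461,-.1975,np.pi]
sg=box(v,-.035,.077,-.009,.009,.05,.06,.006)+box(v,-.013,.013,-.012,.012,.06,.085,.006,(0,0,255))+box(v,-.017,.017,-.017,.017,0,.05,.006,(255,0,0))+box(v,.054,.076,-.011,.011,.06,.11,.006,(255,255,0))
draw(S,sg,'pics/fin.png',(275,220,365,310),6)
a=lambda q,k,o:(np.array(q)+.5)/k-.5+np.array(o)
print('drum top tri',tri([(S,a((171,146),2.4,(100,70))),(T,a((86,208),3,(140,110)))]).round(4), 'expected xy',pose([.5647,.230,.071],[0,.075,0]).round(4))
E
```

```text
drum top tri [0.5583 0.303  0.1374] expected xy [[0.5594 0.3048 0.    ]]
```

View pics/fin.png

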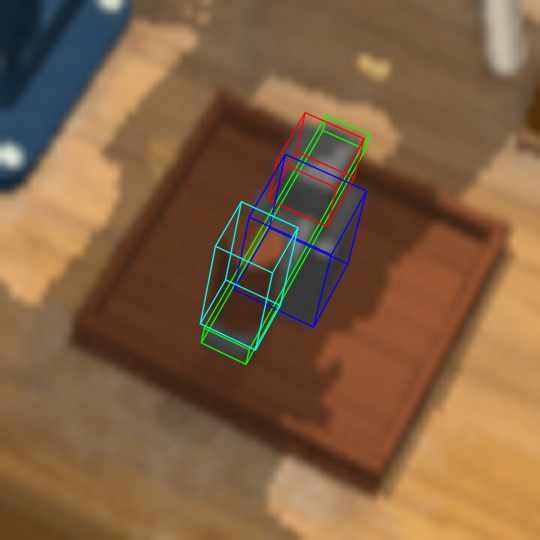

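```bash
python3 - <<'E'
from rig import bot
print(bot.hand_in()); s=bot.read_state(); print(s['time_s'],s['force'])
E
```

```text
the job is handed in; nothing more can be done
None
the job is handed in; nothing more can be done
```

I completed the whole task and handed it in at about 40 s of the 72 s allowed; no verdict is reported. I levered the cover up with the crank's tail and folded it onto its back with the closed fingers. I then seated the crank on the shaft, wound it about 1130° clockwise by the handle, and stood it back upright on its hub in the tray.

**Last checks that agreed:**
- The cover lies flat on its back in both camera views.
- The crank fits the overlay of an upright crank on the tray floor, with its hub about 8 mm from the tray's centre.
- The gripper is clear of everything, with forces under 1 N.
- The blank, roll and gouge look where they were, judged by eye. In the final views the arm partly hides the gouge and the blank in the top view, but both show in full in the scene view.
- Drum height: the winding angle gives about 37 mm and the shift of its top ring in the picture about 38 mm. The sleeve's lower edge clears the table.

**What went wrong or disagreed:**
- **First lever attempt:** I went forward too low and the hub hit the unit's front at about 30–34 N, which pitched the crank about 28° in the grip. I righted it against the unit's rear face and set it in the tray before going on.
- **Cover lip:** it jammed once against the fingertips at about 50 N in all, and came free when I moved upward.
- **Camera views:** they disagreed by 2–4 mm in places. A two-view fix on the drum's centre nut read 137 mm against about 126 mm expected for the sleeve top. I put that down to the nut standing above the sleeve, but did not check it further.

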